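# Lay out the colour run on the lampworker's rod rest

### The job

Finish laying out the colours on the rod rest, each rod down in the notches of both rails with its middle about midway between them: the lime rod between the clear and the jade rod that already lie there, the cobalt rod in the outermost notch beside the clear one, and the amber rod in the outermost notch beside the jade one. Stand each frit jar upright in the recess at the end of the rest next to the rod of its own colour: the purple one at the cobalt rod's end, the amber one at the amber rod's end. Leave the clear and jade rods in their notches, tip no jar over, and do not shift the graphite plate.

Things in the scene. Friction and masses are not known exactly. Their poses are not given: they have to be found in the camera images.
- rod_rack: Rod rest, fixed, left of the torch: brown board 160 (x) by 382 (y) by 18 mm with two scalloped aluminium rails (8 mm thick, 248 mm long along y) at x = -62 and 62 mm, and a round jar recess at each end. Origin: centre of its underside; x crosses the rails (away from the robot at yaw 0). Rods lie along x in the five notches, y = -88, -44, 0, 44, 88 mm.
- clear_rod: Colourless (greyish) glass rod, loose, already lying in the notch at y = 44 or -44 mm of the rest. The floor of every notch is at z = 46 mm, 16 mm wide, between round-topped teeth of 14 mm radius (tops at z = 64). 9 mm wide, 386 mm long, 8 mm high. Origin: centre of its underside; its own y runs along its length, z up (both ends alike).
- jade_rod: Jade (pale blue-green) glass rod, loose, already lying in the other of the two notches at y = 44 and -44 mm. 11 mm wide, 347 mm long, 10 mm high. Origin: centre of its underside; its own y runs along its length, z up (both ends alike).
- amber_rod: Amber (pale orange) glass rod on the bench right of the torch, pointing roughly away from the robot, side by side with the lime and the cobalt one. About 35 g. 8 mm wide, 286 mm long, 8 mm high. Origin: centre of its underside; its own y runs along its length, z up (both ends alike).
- lime_rod: Lime (yellow-green) glass rod on the bench, one of the three side by side. About 60 g. The fixed torch between these rods and the rest is 220 mm high: carry things over it. 12 mm wide, 308 mm long, 11 mm high. Origin: centre of its underside; its own y runs along its length, z up (both ends alike).
- cobalt_rod: Cobalt (violet-blue) glass rod on the bench, one of the three side by side (not the one far left). About 40 g. 10 mm wide, 266 mm long, 9 mm high. Origin: centre of its underside; its own y runs along its length, z up (both ends alike).
- amber_jar: Jar of amber-yellow frit, black lid, on the bench right of the torch, behind the rods (not the jars far back by the wall). Body 50 mm across, lid 52 mm across from 52 mm up, 68 mm high, about 70 g. Origin: centre of its underside, z up. The recesses for jars lie at x = 0, y = 144 and -144 mm of the rest: 66 mm across, floor at z = 8 mm, 10 mm below the board's top.
- purple_jar: Jar of purple frit, white lid, near the amber one. Body 46 mm across, lid 48 mm across from 46 mm up, 62 mm high, about 60 g. Origin: centre of its underside, z up.
- marver: Black graphite plate 75 x 110 x 16 mm lying on the bench behind the torch, loose; not to be moved. Origin: centre of its underside.
Not all that is in view belongs to the job. There is more than one size of the purple_jar; the job needs the larger. Leave any pink look-alike of the amber_jar alone.

How it is judged:
By the outcome, as a careful person would: the job done as asked, in the order asked, and still so for the second after the job is handed in, with the robot touching nothing.
It also fails if it takes over 136 s, if anything falls off the work surface, if the arm or the gripper's body presses on something with over 40 N, if the wrist force passes 120 N, or if a joint passes its speed limit or range.

### The arm

A 6-joint arm with a two-finger parallel gripper is mounted at the origin on a cart in front of the work surface, level with it; the furniture and walls round the work are solid. World frame = base frame: x ahead of the robot, y to its left, z up, the work surface at z = 0. Lengths are in m, angles in rad, forces in N, time in s.
With the tool pointing down it reaches from about 0.4 to 0.825 m from the base axis. Payload 7 kg.
Tool frame: the origin (TCP) lies midway between the tips of the shut fingers; the grasp point (between the pads) lies 19 mm behind it; z points along the fingers, y is the direction in which the jaws open and shut (so a half turn about z gives the same grasp; the last joint's range is limited). The gripper opens to 85 mm and grips with 20 to 120 N. Pads are 22 mm wide; open, the fingers measure 114 mm over their backs; the gripper's body (76 mm by 85 mm) begins 54 mm behind the grasp point. The pads swing forward as they close: fully open they stand 13 mm farther back than shut.
Start: joints at [-0.819, 0.359, 0.012, 0, -1.224, -0.288], TCP at [0.302, -0.604, 0.231] pointing down, gripper open.
Joint ranges: [-3.07, 3.07], [-1.43, 2.12], [-1.02, 1.25], [-3.03, 1.67], [-3.05, -0], [-3.03, 3.03]. Speed limits (rad/s): [2.39, 2.39, 3.01, 3.14, 3.14, 3.14].

### API

Orientations are given as a 3x3 rotation matrix whose columns are the frame's x, y, z axes.
In Python, from rig import manip, imaging gives the robot as it stands. The module is installed in compiled form; this text tells all that it offers.
- The arm moves only by the tool drive_tool, never from a script. Its argument "targets" is a list of rows, each a list of 2 entries, a list of its own where there are three numbers: the shift along the tool's x, y, z scaled (see below), then the turn, a rotation vector about the tool's x, y, z scaled (see below). A call has 1 to 8 rows; each row is the pose to reach, as a shift and turn from the pose commanded when the call began, along the tool's axes at that moment, turning the shorter way round; what a row does not reach only later rows make up. The controller multiplies each number of a shift by 100 mm and each number of a turn by 2 pi rad. A row lasts 1/12 s, in which the tool goes at most 41.7 mm and 7.16 degrees, less where a joint would pass 70% of its speed; a pose out of reach is approached as far as the arm can. A call with a number of a shift or a turn outside -1 to 1 is refused whole. A call with a gripper value outside its range is refused whole. "gripper" is the opening, from -1 (shut) to 1 (fully open), set as the call begins (left out, the last holds). The fingers move at their own pace and stop on an object; "grip_force" is the grip in N (left out, the last holds). Time passes only in rows, so rows that repeat a pose let the fingers close. It gives the time, the measured TCP pose, the force and the opening at its end, in the units of the state.
- manip.get_state(): the state, without advancing time (a new reading comes with each control period).
- imaging.read_camera(name): name is "scene" or "top" or "wrist"; returns the picture (480x640x3 uint8, blue, green, red); there is no depth.
- imaging.camera_params(name): a dict with "fovy" (degrees; the focal length in pixels is half the picture's height over the tangent of half this angle, whatever the lens; pixels are square), "cx", "cy" (the principal point, pixels), "world_to_cam" (4x4, takes a point from world to camera coordinates); the wrist camera has in their place "T_tool_cam" (4x4, takes a point from camera to tool coordinates, whose origin is the TCP and whose axes are the flange's). Camera axes: x right, y up, looking along -z (the intrinsics and any distortion apply to the point x, -y, -z); pixel columns grow to the right and rows downward; lengths in m; the calibration is good to about 2 mm. A picture is of the moment at which its call begins: read the wrist's pose just before it. camera_params takes no time and is no camera call.
- manip.job_done(): hands the job in, once; it reports no verdict.
The state is a dict: "clock": time; "joints": joint angles; "qd": joint speeds; "effort": joint torques, N m; "position": TCP position; "orientation": TCP orientation; "wrist_force": force on the tool from outside, world axes, zero at the start; "ft_torque": the same for the moment, N m; "finger_gap": finger opening in m.
Only numpy, scipy, OpenCV 4.12 (cv2) and the standard library are available. Lean on these libraries where they do the work, as an engineer would, in place of code of your own. Each camera call takes 0.05 s, during which the arm holds its last target.

## Working session

There is one attempt and no reset: what is moved stays moved. The work goes in short steps, Python scripts to look and compute and a tool call to move; the robot and the scene stay as the last step left them, time stands still between calls to the robot, and variables do not carry over. Pictures are saved under pics/ and viewed, and the job is handed in when it is done.

Besides the shell and the picture viewer there is one more tool, called by a JSON object that holds its "name" and its "arguments", one argument or row to a line. drive_tool: Moves the arm, as the interface text tells. Its arguments: {"type":"object","properties":{"targets":{"type":"array","items":{"type":"array"}},"gripper":{"type":"number"},"grip_force":{"type":"number"}},"required":["targets"]}

```bash
mkdir -p pics; python3 - <<'E'
from rig import manip, imaging
import cv2, numpy as np
np.set_printoptions(precision=4,suppress=True)
s=manip.get_state(); print(s)
for n in("scene","top","wrist"):
    p=imaging.camera_params(n); print(n,p)
    cv2.imwrite(f"pics/{n}0.png",imaging.read_camera(n))
E
```

```text
{'clock': 0.0, 'joints': array([-0.8189,  0.3594,  0.011 , -0.0003, -1.2241, -0.2881]), 'qd': array([ 0.0008,  0.    , -0.0013,  0.0007, -0.0009,  0.0002]), 'effort': array([  0.0032, -58.332 ,  29.3427,   6.9368,  -0.006 ,  -0.    ]), 'position': array([ 0.3017, -0.6033,  0.2304]), 'orientation': array([[-0.8944, -0.4472, -0.0009],
       [-0.4472,  0.8944,  0.0014],
       [ 0.0002,  0.0017, -1.    ]]), 'wrist_force': array([-0.4226, -0.5539,  0.0427]), 'ft_torque': array([0.0235, 0.0246, 0.0239]), 'finger_gap': 0.0856640666693089}
scene {'fovy': 50.51858719446675, 'cx': 317.8896743807688, 'cy': 232.93803202869088, 'world_to_cam': array([[-0.7256, -0.6881, -0.0053,  0.4115],
       [ 0.5058, -0.5386,  0.6738, -0.3507],
       [-0.4665,  0.4862,  0.7389, -1.1268],
       [ 0.    ,  0.    ,  0.    ,  1.    ]])}
top {'fovy': 55.92519692885764, 'cx': 312.01706449647185, 'cy': 241.1719984039391, 'world_to_cam': array([[ 0.0205, -0.9998,  0.0057, -0.055 ],
       [ 0.9721,  0.0213,  0.2335, -0.5962],
       [-0.2336,  0.0007,  0.9723, -0.9221],
       [ 0.    ,  0.    ,  0.    ,  1.    ]])}
wrist {'fovy': 67.15106050115824, 'cx': 321.67561120460374, 'cy': 238.18290593598155, 'T_tool_cam': array([[-0.0001,  0.9512,  0.3086,  0.0788],
       [ 1.    ,  0.0003, -0.0006,  0.0008],
       [-0.0007,  0.3086, -0.9512, -0.1408],
       [ 0.    ,  0.    ,  0.    ,  1.    ]])}
```

View pics/scene0.png

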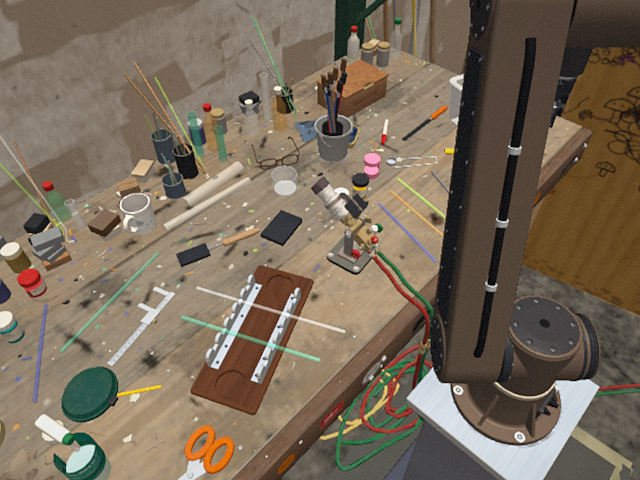

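View pics/top0.png

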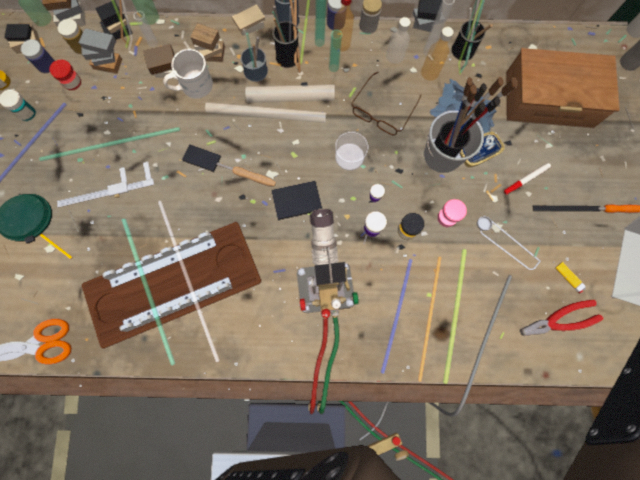

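View pics/wrist0.png

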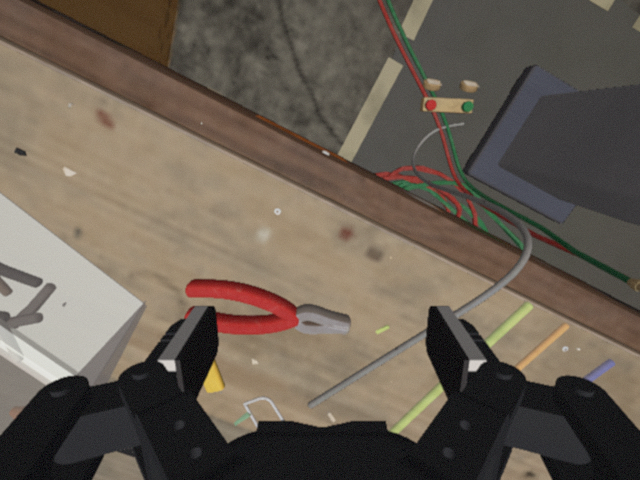

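```bash
cat > h.py <<'E'
from rig import manip, imaging
import cv2, numpy as np
np.set_printoptions(precision=4,suppress=True)
def cam(n):
    p=imaging.camera_params(n); f=240/np.tan(np.radians(p["fovy"]/2))
    if n=="wrist":
        s=manip.get_state(); T=np.eye(4); T[:3,:3]=s["orientation"]; T[:3,3]=s["position"]
        C=T@p["T_tool_cam"]
    else: C=np.linalg.inv(p["world_to_cam"])
    return f,p["cx"],p["cy"],C
def cast(c,uv,z):
    f,cx,cy,C=c; uv=np.atleast_2d(uv).astype(float)
    d=np.c_[(uv[:,0]-cx)/f,-(uv[:,1]-cy)/f,-np.ones(len(uv))]@C[:3,:3].T
    o=C[:3,3]; t=(z-o[2])/d[:,2]; return o+d*t[:,None]
def proj(c,P):
    f,cx,cy,C=c; q=(np.atleast_2d(P)-C[:3,3])@C[:3,:3]
    return np.c_[cx+f*q[:,0]/-q[:,2], cy-f*q[:,1]/-q[:,2]]
E
python3 - <<'E'
from h import *
im=cv2.imread("pics/top0.png"); hsv=cv2.cvtColor(im,cv2.COLOR_BGR2HSV)
cv2.imwrite("pics/t_rods.png",cv2.resize(im[180:400,260:560],None,fx=2.6,fy=2.6,interpolation=cv2.INTER_CUBIC))
cv2.imwrite("pics/t_rack.png",cv2.resize(im[180:380,60:300],None,fx=3,fy=3,interpolation=cv2.INTER_CUBIC))
for u,v in [(401,310),(400,310),(432,320),(455,320),(375,223),(411,224),(120,310),(145,270),(180,250)]: print(u,v,im[v,u],hsv[v,u])
E
```

```text
401 310 [128 156 176] [ 18  70 176]
400 310 [156 141 156] [150  25 156]
432 320 [116 146 169] [ 17  80 169]
455 320 [123 213 204] [ 33 108 213]
375 223 [239 239 239] [  0   0 239]
411 224 [61 56 53] [109  33  61]
120 310 [29 52 91] [ 11 174  91]
145 270 [233 224 219] [109  15 233]
180 250 [126 125 127] [165   4 127]
```

View pics/t_rods.png

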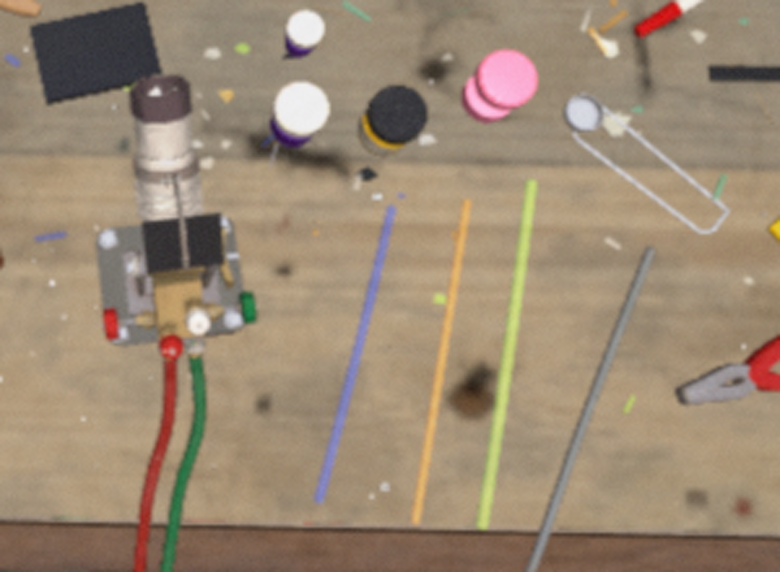

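View pics/t_rack.png

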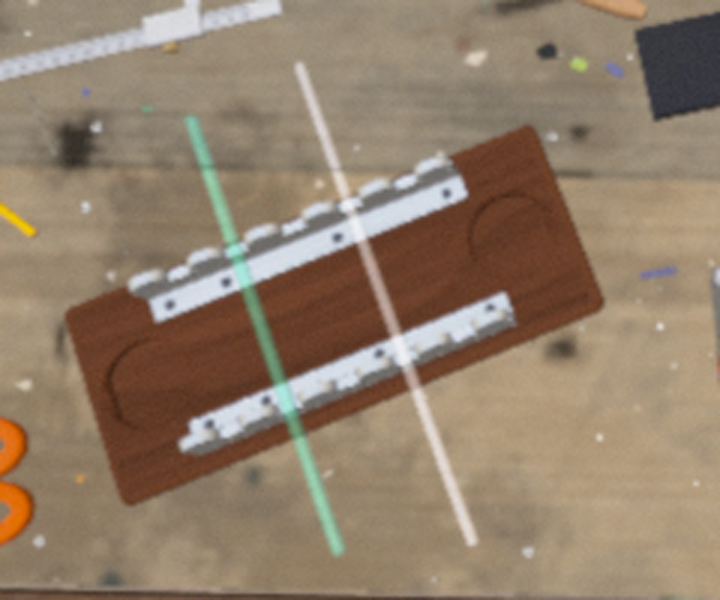

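```bash
cat > meas.py <<'E'
from h import *
def rodfit(c,im,mask,z,roi):
    m=np.zeros_like(mask); x0,y0,x1,y1=roi; m[y0:y1,x0:x1]=mask[y0:y1,x0:x1]
    n,l,st,_=cv2.connectedComponentsWithStats(m,connectivity=8); k=1+np.argmax(st[1:,4])
    v,u=np.nonzero(l==k); P=cast(c,np.c_[u,v],z)[:,:2]; mu=P.mean(0)
    d=np.linalg.svd(P-mu,full_matrices=False)[2][0]; d*=np.sign(d[0])
    t=(P-mu)@d; ce=mu+d*(t.min()+t.max())/2
    return ce,d,np.ptp(t),st[k]
E
python3 - <<'E'
from meas import *
im=cv2.imread("pics/top0.png"); hsv=cv2.cvtColor(im,cv2.COLOR_BGR2HSV); c=cam("top")
H,S,V=[hsv[...,i].astype(int) for i in range(3)]
for n,m,z,roi in [("cob",(H>105)&(H<160)&(S>25)&(V>100),.0045,(378,250,418,380)),
  ("amb",(H<22)&(S>115)&(V>150),.004,(415,240,445,390)),
  ("lime",(H>26)&(H<45)&(S>85)&(V>130),.0055,(438,240,475,390)),
  ("jade",(H>60)&(H<95)&(S>35),.051,(110,200,185,380)),
  ("clear",(S<45)&(V>140),.050,(152,195,225,370))]:
    ce,d,L,st=rodfit(c,im,m.astype(np.uint8),z,roi); print(n,ce,"ang",np.degrees(np.arctan2(d[1],d[0])),"L",L,st)
q=np.array([(530,125),(603,303),(128,504),(66,313)])/3.+[60,180]
P=cast(c,q,.018); print(P); print(np.linalg.norm(np.roll(P,-1,0)-P,axis=1), P.mean(0))
J={"purple":((300,107),.062),"amberj":((396,114),.068),"smallp":((305,29),.05),"pink":((507,78),.068)}
for k,(uv,z) in J.items(): print(k,cast(c,np.array(uv)/2.6+[260,180],z))
E
```

```text
cob [ 0.4473 -0.2378] ang -15.363322727970818 L 0.2663379404904986 [381 259  31 115 439]
amb [ 0.444  -0.3116] ang -11.420164255066997 L 0.28213199894527596 [418 257  23 124 372]
lime [ 0.4509 -0.3695] ang -11.31639686807225 L 0.30725045389888606 [443 249  24 135 629]
jade [0.4878 0.3161] ang 24.192270645491618 L 0.3445838347152352 [122 219  52 146 531]
clear [0.5866 0.2473] ang 85.41340072370251 L 0.14507516521329278 [ 152  200   64   71 1070]
[[0.653  0.1347 0.018 ]
 [0.5146 0.0714 0.018 ]
 [0.3598 0.4103 0.018 ]
 [0.4984 0.4748 0.018 ]]
[0.1522 0.3726 0.1529 0.3735] [0.5064 0.2728 0.018 ]
purple [[ 0.6486 -0.1834  0.062 ]]
amberj [[ 0.6424 -0.2647  0.068 ]]
smallp [[ 0.7241 -0.1905  0.05  ]]
pink [[ 0.6768 -0.3616  0.068 ]]
```

{"name": "drive_tool", "arguments": {
  "targets": [
    [[-0.4,0.25,0],[0,0,0.02]],
    [[-0.8,0.5,0],[0,0,0.04]],
    [[-1,0.62,0],[0,0,0.06]],
    [[-1,0.7,0],[0,0,0.08]],
    [[-1,0.7,0],[0,0,0.1]],
    [[-1,0.7,0],[0,0,0.105]],
    [[-1,0.7,0],[0,0,0.105]]
  ],
  "gripper": 0.2
}}

```text
clock: 0.73
position: [0.3603, -0.4958, 0.2313]
orientation: [[-0.981, 0.196, -0.0], [0.196, 0.981, 0.0], [0.0, 0.0, -1.0]]
wrist_force: [-0.5, 0.7, -0.5]
finger_gap: 0.051
```

```bash
cat > plan.py <<'E'
from h import *
import sys
def delta(xyz,yaw,s=None):
    """shift(units) and turn(units) from current pose to target; yaw=deg angle of tool x"""
    s=s or manip.get_state(); R=s["orientation"]
    a=np.radians(yaw); Rt=np.array([[np.cos(a),np.sin(a),0],[np.sin(a),-np.cos(a),0],[0,0,-1]])
    d=R.T@(np.array(xyz)-s["position"])/.1
    rv=cv2.Rodrigues(R.T@Rt)[0].ravel()/(2*np.pi)
    return d,rv
if __name__=="__main__":
    v=[float(x) for x in sys.argv[1:5]]; s=manip.get_state()
    print("t",s["clock"],"pos",s["position"],"F",s["wrist_force"],"gap",s["finger_gap"],"yaw",np.degrees(np.arctan2(s["orientation"][1,0],s["orientation"][0,0])))
    d,r=delta(v[:3],v[3],s); print("shift",d,"turn",r)
E
python3 plan.py .451 -.3695 .2 168.7
```

```text
t 0.7333 pos [ 0.3603 -0.4958  0.2313] F [-0.5413  0.6798 -0.4721] gap 0.05098893032134512 yaw 168.69791294155155
shift [-0.6422  1.4163  0.3128] turn [ 0. -0. -0.]
```

{"name": "drive_tool", "arguments": {
  "targets": [
    [[-0.2,0.36,0],[0,0,0]],
    [[-0.35,0.72,0],[0,0,0]],
    [[-0.5,1,0.1],[0,0,0]],
    [[-0.6,1,0.3],[0,0,0]]
  ]
}}

```text
clock: 1.07
position: [0.4413, -0.4076, 0.2038]
orientation: [[-0.982, 0.19, 0.005], [0.19, 0.982, -0.002], [-0.005, -0.001, -1.0]]
wrist_force: [-1.2, -0.1, 0.6]
finger_gap: 0.0513
```

{"name": "drive_tool", "arguments": {
  "targets": [
    [[0,0.3,0.15],[0,0,0]],
    [[0,0.42,0.4],[0,0,0]],
    [[0,0.42,0.4],[0,0,0]]
  ]
}}

```text
clock: 1.32
position: [0.4447, -0.3655, 0.1567]
orientation: [[-0.981, 0.192, -0.006], [0.192, 0.981, 0.004], [0.006, 0.003, -1.0]]
wrist_force: [-1.4, 0.9, -1.8]
finger_gap: 0.0515
```

```bash
python3 plan.py .451 -.3695 .06 168.7; python3 - <<'E'
from h import *
c=cam("wrist"); im=imaging.read_camera("wrist"); cv2.imwrite("pics/w1.png",im); np.save("w1c.npy",c[3])
E
```

```text
t 1.3167 pos [ 0.4447 -0.3655  0.1567] F [-1.4297  0.8889 -1.7765] gap 0.05145518840854109 yaw 168.94213271720423
shift [-0.0762 -0.0301  0.9667] turn [ 0.0005 -0.001   0.0007]
```

View pics/w1.png

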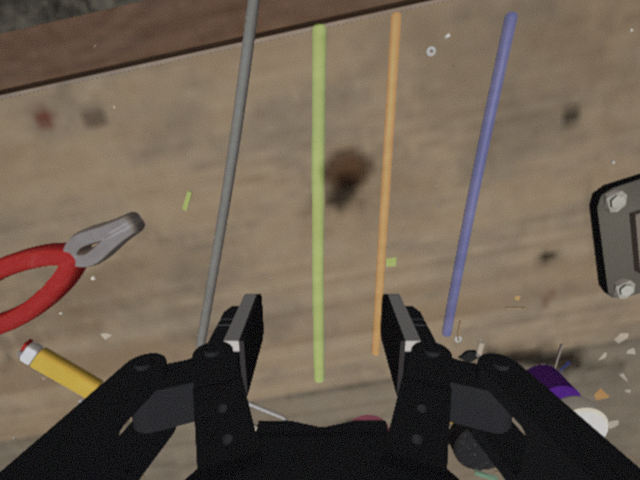

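```bash
python3 - <<'E'
from meas import *
c=cam("wrist"); im=imaging.read_camera("wrist"); cv2.imwrite("pics/w2.png",im)
hsv=cv2.cvtColor(im,cv2.COLOR_BGR2HSV);H,S,V=[hsv[...,i].astype(int) for i in range(3)]
for n,m,z,roi in [("lime",(H>26)&(H<45)&(S>85)&(V>110),.0055,(300,10,340,400)),
  ("amb",(H<22)&(S>115)&(V>150),.004,(366,0,410,370)),
  ("cob",(H>105)&(H<160)&(S>60)&(V>80),.0045,(430,0,530,350))]:
    ce,d,L,st=rodfit(c,im,m.astype(np.uint8),z,roi); print(n,ce,"ang",np.degrees(np.arctan2(d[1],d[0])),"L",L,st)
print(manip.get_state()["position"], manip.get_state()["qd"])
E
python3 plan.py .451 -.3695 .06 168.7
```

```text
lime [ 0.4515 -0.3686] ang -11.349149433122589 L 0.3067758319529995 [ 314   23   15  357 3749]
amb [ 0.4434 -0.3107] ang -12.07799774469475 L 0.28337305761369286 [ 374   12   29  340 1511]
cob [ 0.4475 -0.2372] ang -15.430986196202108 L 0.26416169914436005 [ 445   12   73  322 2615]
[ 0.4463 -0.3686  0.1609] [-0.0215 -0.0156  0.0422  0.0122 -0.0085 -0.0029]
t 1.4167 pos [ 0.4463 -0.3686  0.1609] F [0.0221 0.2758 0.4463] gap 0.05121392197489897 yaw 168.92142469064856
shift [-0.0502  0.0004  1.0087] turn [-0.     -0.0003  0.0006]
```

{"name": "drive_tool", "arguments": {
  "targets": [
    [[-0.05,0,0.35],[0,0,0.0005]],
    [[-0.05,0,0.7],[0,0,0.0005]],
    [[-0.05,0,1],[0,0,0.0005]],
    [[-0.05,0,1],[0,0,0.0005]]
  ]
}}

```text
clock: 1.75
position: [0.4485, -0.3694, 0.0569]
orientation: [[-0.98, 0.199, -0.006], [0.199, 0.98, 0.003], [0.007, 0.002, -1.0]]
wrist_force: [-1.0, 0.4, -0.7]
finger_gap: 0.0515
```

{"name": "drive_tool", "arguments": {
  "targets": [
    [[0,0,0.25],[0,0,0]],
    [[0,0,0.42],[0,0,0]],
    [[0,0,0.5],[0,0,0]],
    [[0,0,0.5],[0,0,0]]
  ]
}}

```text
clock: 2.08
position: [0.4514, -0.3704, 0.0114]
orientation: [[-0.98, 0.198, -0.001], [0.198, 0.98, 0.0], [0.001, -0.0, -1.0]]
wrist_force: [0.4, -0.1, -0.0]
finger_gap: 0.0513
```

```bash
python3 plan.py .4515 -.3686 .003 168.65
```

```text
t 2.0833 pos [ 0.4514 -0.3704  0.0114] F [ 0.3592 -0.0883 -0.0109] gap 0.051285540207829695 yaw 168.5894859108343
shift [0.0023 0.0181 0.0843] turn [-0.     -0.0002 -0.0002]
```

{"name": "drive_tool", "arguments": {
  "targets": [
    [[0,0.018,0.05],[0,0,0]],
    [[0,0.018,0.084],[0,0,0]],
    [[0,0.018,0.084],[0,0,0]]
  ]
}}

```text
clock: 2.33
position: [0.4523, -0.3681, 0.0036]
orientation: [[-0.98, 0.197, 0.001], [0.197, 0.98, -0.0], [-0.001, -0.0, -1.0]]
wrist_force: [-0.4, -0.7, -0.3]
finger_gap: 0.0516
```

{"name": "drive_tool", "arguments": {
  "targets": [
    [[0,0,0],[0,0,0]],
    [[0,0,0],[0,0,0]],
    [[0,0,0],[0,0,0]],
    [[0,0,0],[0,0,0]],
    [[0,0,0],[0,0,0]],
    [[0,0,0],[0,0,0]]
  ],
  "gripper": -1,
  "grip_force": 40
}}

```text
clock: 2.83
position: [0.4522, -0.3681, 0.0036]
orientation: [[-0.98, 0.197, 0.001], [0.197, 0.98, -0.0], [-0.001, -0.0, -1.0]]
wrist_force: [0.2, 0.6, 6.7]
finger_gap: 0.0105
```

{"name": "drive_tool", "arguments": {
  "targets": [
    [[0,0,-0.05],[0,0,0]],
    [[0,0,-0.15],[0,0,0]],
    [[0,0,-0.35],[0,0,0]],
    [[0,0,-0.5],[0,0,0]],
    [[0,0,-0.5],[0,0,0]]
  ]
}}

```text
clock: 3.25
position: [0.4537, -0.3689, 0.0567]
orientation: [[-0.98, 0.197, 0.005], [0.197, 0.98, -0.002], [-0.005, -0.001, -1.0]]
wrist_force: [1.7, -0.7, -0.7]
finger_gap: 0.0108
```

```bash
python3 plan.py .4515 -.3686 .28 168.65; python3 - <<'E'
from h import *
cv2.imwrite("pics/w3.png",imaging.read_camera("wrist"))
E
```

```text
t 3.25 pos [ 0.4537 -0.3689  0.0567] F [ 1.7178 -0.6804 -0.6932] gap 0.010793759494737248 yaw 168.6325040878534
shift [ 0.0111 -0.0045 -2.2332] turn [-0.0002  0.0008 -0.    ]
```

View pics/w3.png

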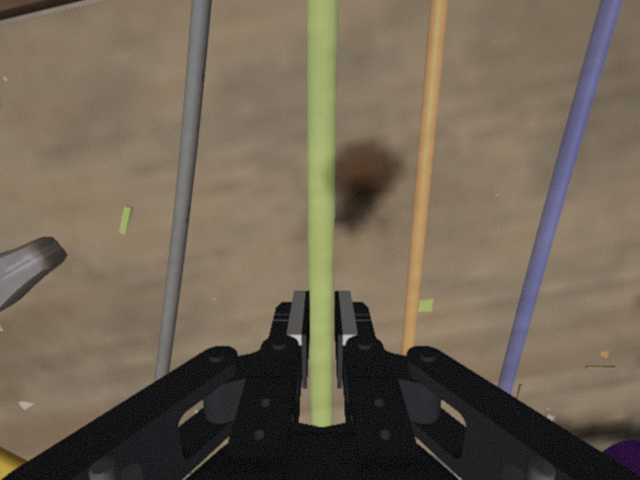

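{"name": "drive_tool", "arguments": {
  "targets": [
    [[0,0.2,-0.25],[0,0,0]],
    [[0,0.45,-0.55],[0,0,0]],
    [[0,0.7,-0.8],[0,0,0]],
    [[0,0.95,-1],[0,0,0]]
  ]
}}

```text
clock: 3.63
position: [0.4706, -0.274, 0.1543]
orientation: [[-0.98, 0.198, 0.0], [0.198, 0.98, -0.0], [-0.0, -0.0, -1.0]]
wrist_force: [1.4, 0.4, -0.5]
finger_gap: 0.0109
```

{"name": "drive_tool", "arguments": {
  "targets": [
    [[0,0.25,-0.25],[0,0,0]],
    [[0,0.5,-0.55],[0,0,0]],
    [[0,0.75,-0.85],[0,0,0]],
    [[0,1,-1],[0,0,0]]
  ]
}}

```text
clock: 3.97
position: [0.4912, -0.1759, 0.2563]
orientation: [[-0.98, 0.197, 0.004], [0.197, 0.98, -0.001], [-0.004, 0.0, -1.0]]
wrist_force: [2.0, -0.4, -0.4]
finger_gap: 0.0106
```

{"name": "drive_tool", "arguments": {
  "targets": [
    [[0.05,0.3,-0.1],[0,0,0]],
    [[0.1,0.65,-0.15],[0,0,0]],
    [[0.15,1,-0.2],[0,0,0]]
  ]
}}

```text
clock: 4.22
position: [0.495, -0.0744, 0.2732]
orientation: [[-0.98, 0.199, 0.0], [0.199, 0.98, 0.0], [-0.0, 0.0, -1.0]]
wrist_force: [0.9, 1.3, -1.2]
finger_gap: 0.0106
```

{"name": "drive_tool", "arguments": {
  "targets": [
    [[0.05,0.35,0],[0,0,0]],
    [[0.1,0.7,0],[0,0,0]],
    [[0.2,1,0],[0,0,0]]
  ]
}}

```text
clock: 4.47
position: [0.4955, 0.0282, 0.2724]
orientation: [[-0.98, 0.198, -0.001], [0.198, 0.98, 0.0], [0.001, -0.0, -1.0]]
wrist_force: [1.1, -0.3, 0.1]
finger_gap: 0.0109
```

{"name": "drive_tool", "arguments": {
  "targets": [
    [[0.05,0.35,0],[0,0,0]],
    [[0.1,0.7,0],[0,0,0]],
    [[0.2,1,0],[0,0,0]]
  ]
}}

```text
clock: 4.72
position: [0.4956, 0.1301, 0.2723]
orientation: [[-0.98, 0.198, -0.001], [0.198, 0.98, -0.0], [0.001, -0.0, -1.0]]
wrist_force: [0.7, 0.3, -0.8]
finger_gap: 0.0109
```

```bash
python3 plan.py .506 .273 .2 204.5
```

```text
t 4.7167 pos [0.4956 0.1301 0.2723] F [ 0.6558  0.2664 -0.8308] gap 0.010885992600690562 yaw 168.60759249794643
shift [0.1794 1.4215 0.7228] turn [-0.     -0.0001 -0.0997]
```

{"name": "drive_tool", "arguments": {
  "targets": [
    [[0.05,0.35,0.1],[0,0,-0.015]],
    [[0.1,0.7,0.2],[0,0,-0.03]],
    [[0.15,1,0.3],[0,0,-0.05]],
    [[0.15,1,0.3],[0,0,-0.07]],
    [[0.15,1,0.3],[0,0,-0.085]],
    [[0.15,1,0.3],[0,0,-0.1]],
    [[0.15,1,0.3],[0,0,-0.1]]
  ]
}}

```text
clock: 5.3
position: [0.5003, 0.2292, 0.242]
orientation: [[-0.907, -0.42, -0.001], [-0.42, 0.907, -0.001], [0.002, -0.0, -1.0]]
wrist_force: [-0.1, -0.7, 0.4]
finger_gap: 0.0106
```

```bash
python3 plan.py .506 .273 .2 204.5
```

```text
t 5.3 pos [0.5003 0.2292 0.242 ] F [-0.0643 -0.7246  0.3707] gap 0.010581675420174758 yaw -155.14164151787296
shift [-0.236   0.3735  0.4198] turn [-0.     -0.0003  0.001 ]
```

```bash
python3 - <<'E'
from h import *
c=cam("wrist"); np.save("w4c.npy",c[3])
cv2.imwrite("pics/w4.png",imaging.read_camera("wrist"))
E
```

```text
(no output)
```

View pics/w4.png

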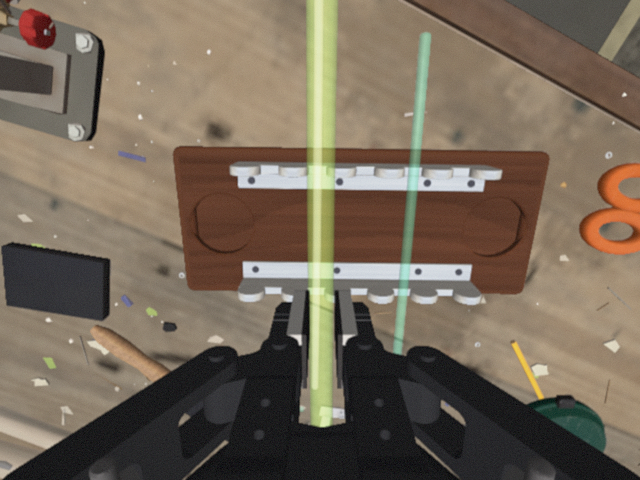

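```bash
python3 - <<'E'
from h import *
im=cv2.imread("pics/w4.png"); f,cx,cy,_=cam("wrist"); c=(f,cx,cy,np.load("w4c.npy"))
cv2.imwrite("pics/w4z.png",cv2.resize(im[135:315,165:565],None,fx=2,fy=2,interpolation=cv2.INTER_CUBIC))
hsv=cv2.cvtColor(im,cv2.COLOR_BGR2HSV);H,S,V=[hsv[...,i].astype(int) for i in range(3)]
m=((S>135)&(V<125)&((H<16)|(H>170))).astype(np.uint8); m[:140]=0;m[300:]=0;m[:,:160]=0;m[:,555:]=0
m=cv2.morphologyEx(m,cv2.MORPH_CLOSE,np.ones((15,15))); m=cv2.morphologyEx(m,cv2.MORPH_OPEN,np.ones((5,5)))
cn=max(cv2.findContours(m,0,2)[0],key=cv2.contourArea)[:,0]
P=cast(c,cn,.018)[:,:2]
r=cv2.minAreaRect((P*1000).astype(np.float32)); print(r)
for z,yaw,x,y in [(0.018,24.5,.506,.273)]: pass
def rack(x,y,yaw,pts):
    a=np.radians(yaw);R=np.array([[np.cos(a),-np.sin(a),0],[np.sin(a),np.cos(a),0],[0,0,1]]); return np.array(pts)@R.T+[x,y,0]
corn=[(.08,.191,.018),(.08,-.191,.018),(-.08,-.191,.018),(-.08,.191,.018)]
print(cv2.boundingRect(cn)); print(proj(c,rack(.506,.273,24.5,corn)))
E
```

```text
((472.70281982421875, 347.695556640625), (152.87640380859375, 210.7098388671875), 23.881122589111328)
(334, 149, 214, 144)
[[524.8731 294.0349]
 [182.4188 292.1996]
 [164.0833 144.0307]
 [554.0252 146.4888]]
```

View pics/w4z.png

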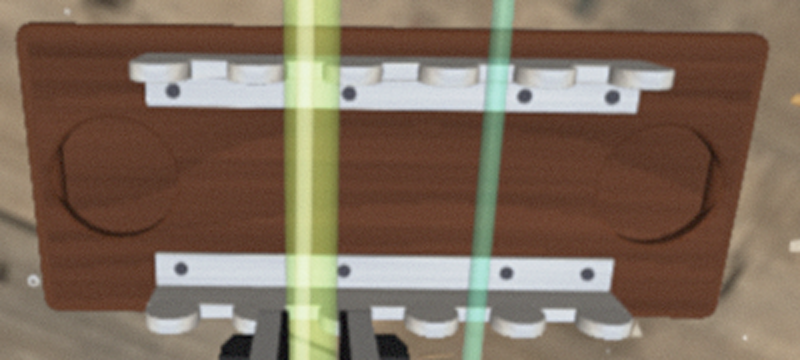

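```bash
cat > ov.py <<'E'
from h import *
def rackpts(x,y,yaw,pts):
    a=np.radians(yaw);R=np.array([[np.cos(a),-np.sin(a),0],[np.sin(a),np.cos(a),0],[0,0,1]]); return np.array(pts,float)@R.T+[x,y,0]
def overlay(c,im,x,y,yaw,k=1):
    pts=[]
    for sx in(-66,-58,58,66):
        for ty in(-110,-66,-22,22,66,110): pts.append((sx/1e3,ty/1e3,.064))
    for p in proj(c,rackpts(x,y,yaw,pts)): cv2.circle(im,tuple(int(v*16) for v in p),16*1,(0,0,255),-1,shift=4)
    for sy in(-.144,.144):
        q=proj(c,rackpts(x,y,yaw,[(.033*np.cos(t),sy+.033*np.sin(t),.018) for t in np.linspace(0,6.28,60)]))
        cv2.polylines(im,[np.int32(q*16)],True,(255,255,0),1,shift=4)
    q=proj(c,rackpts(x,y,yaw,[(.08,.191,.018),(.08,-.191,.018),(-.08,-.191,.018),(-.08,.191,.018)]))
    cv2.polylines(im,[np.int32(q*16)],True,(255,0,255),1,shift=4)
    return im
E
python3 - <<'E'
from ov import *
f,cx,cy,_=cam("wrist"); c=(f,cx,cy,np.load("w4c.npy"))
im=overlay(c,cv2.imread("pics/w4.png"),.506,.273,24.5)
cv2.imwrite("pics/w4o.png",cv2.resize(im[135:315,165:565],None,fx=2,fy=2,interpolation=cv2.INTER_CUBIC))
im=overlay(cam("top"),cv2.imread("pics/top0.png"),.506,.273,24.5)
cv2.imwrite("pics/t_o.png",cv2.resize(im[180:380,60:300],None,fx=3,fy=3,interpolation=cv2.INTER_CUBIC))
E
```

```text
(no output)
```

View pics/w4o.png

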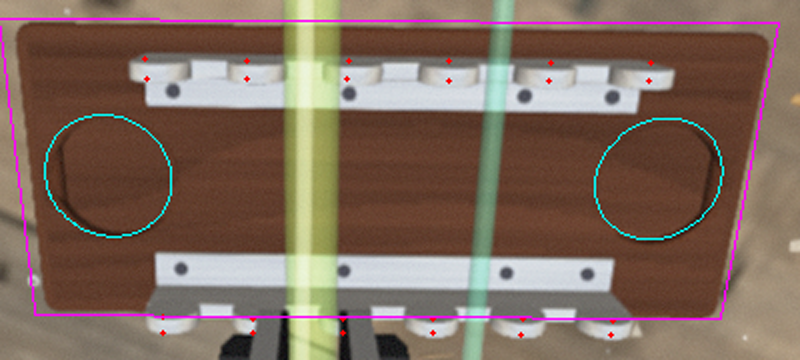

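View pics/t_o.png

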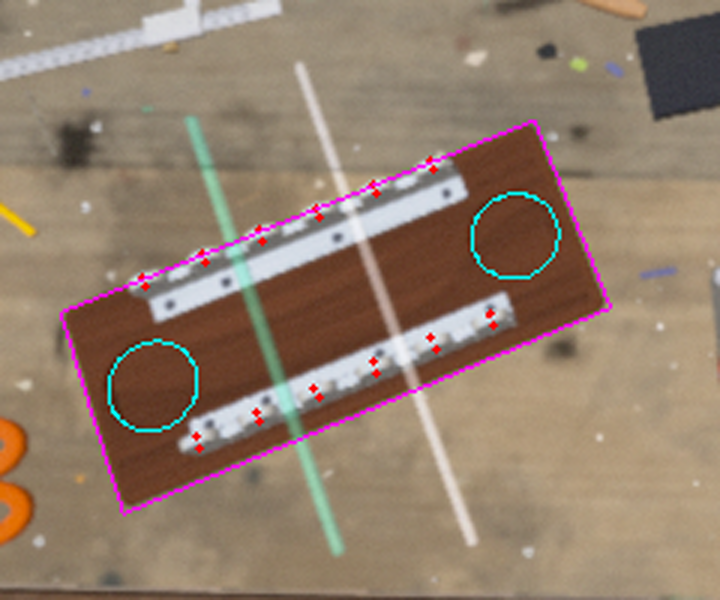

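```bash
python3 - <<'E'
from meas import *
f,cx,cy,_=cam("wrist"); c=(f,cx,cy,np.load("w4c.npy")); im=cv2.imread("pics/w4.png")
hsv=cv2.cvtColor(im,cv2.COLOR_BGR2HSV);H,S,V=[hsv[...,i].astype(int) for i in range(3)]
print(rodfit(c,im,((H>60)&(H<95)&(S>50)).astype(np.uint8),.051,(388,20,440,345)))
ct=cam("top")
# marver corners and pencil tip, screw etc : compare both cams at bench
for a,b,z in [((3,318-0),None,.016)]: pass
# marver top corners: wrist (5,243),(109,258),(106,308)
print(cast(c,[(5,243),(109,260),(106,307)],.016))
im=cv2.imread("pics/top0.png"); cv2.imwrite("pics/t_m.png",cv2.resize(im[170:230,260:340],None,fx=8,fy=8))
print(manip.get_state()["position"],np.load("w4c.npy"))
E
```

```text
(array([0.3726, 0.2651]), array([0.9113, 0.4118]), np.float64(0.0929488337784816), array([412,  33,  18, 118, 653], dtype=int32))
[[ 0.6834 -0.0585  0.016 ]
 [ 0.6558  0.0475  0.016 ]
 [ 0.7135  0.0591  0.016 ]]
[0.5004 0.2291 0.2422] [[-0.4203 -0.8636 -0.2784  0.4287]
 [ 0.9074 -0.3999 -0.1294  0.197 ]
 [ 0.0004 -0.307   0.9517  0.3829]
 [ 0.      0.      0.      1.    ]]
```

View pics/t_m.png

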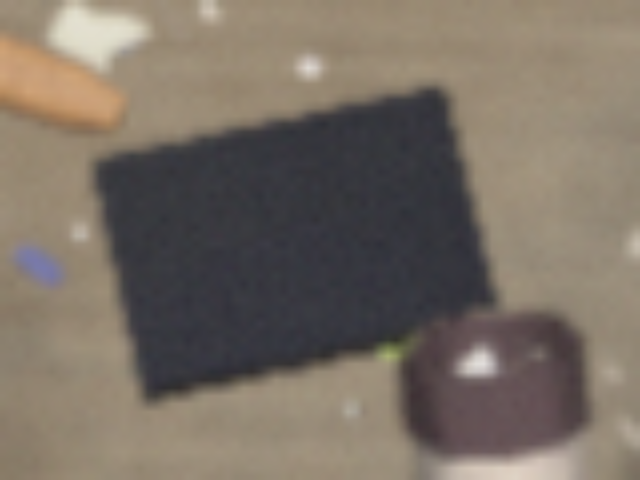

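```bash
python3 - <<'E'
from h import *
f,cx,cy,_=cam("wrist"); cw=(f,cx,cy,np.load("w4c.npy")); ct=cam("top")
def ray(c,uv):
    f,cx,cy,C=c; d=np.array([(uv[0]-cx)/f,-(uv[1]-cy)/f,-1])@C[:3,:3].T; return C[:3,3],d/np.linalg.norm(d)
def tri(a,b):
    o1,d1=ray(cw,a);o2,d2=ray(ct,b); A=np.c_[d1,-d2]; t=np.linalg.lstsq(A,o2-o1,rcond=None)[0]
    p,q=o1+d1*t[0],o2+d2*t[1]; return (p+q)/2,np.linalg.norm(p-q)
w=lambda u,v:(u/2+165,v/2+135)
t=lambda u,v:(u/3+60,v/3+180)
L={"screw_near_R":(w(612,97),t(210,425)),"screw_near_2":(w(525,96),t(267,400)),"screw_near_L":(w(173,91),t(490,307)),
"screw_far_R":(w(587,274),t(170,304)),"screw_far_2":(w(507,273),t(226,281)),"screw_far_L":(w(181,268),t(446,193)),"screw_far_3":(w(344,271),t(337,237)),
"jade_near":((426,34),t(338,553)),"marver":((109,260),(260+150/8,170+395/8)),"corner NL":(w(18,25),t(603,303)),"corner NR":(w(768,35),t(128,504)),"FR":(w(718,316),t(66,313)),"FL":(w(45,308),t(530,125))}
for k,(a,b) in L.items(): print(k,*tri(a,b))
E
```

```text
screw_near_R [0.4185 0.3598 0.0142] 0.0024319738038772144
screw_near_2 [ 0.4381  0.3256 -0.004 ] 0.001569232738569426
screw_near_L [0.5098 0.1566 0.0173] 7.73338898395773e-05
screw_far_R [0.5054 0.3929 0.0286] 0.00021694161431886526
screw_far_2 [0.5239 0.3549 0.0254] 0.0009650571069770308
screw_far_L [0.5969 0.1958 0.0196] 0.0003109105222003534
screw_far_3 [0.5606 0.2762 0.0211] 0.0010939896456552073
jade_near [0.3294 0.2466 0.0449] 0.00013730207337983813
marver [ 0.6679  0.0388 -0.0047] 0.001428381540566008
corner NL [0.5151 0.0723 0.0071] 0.0021827881290042914
corner NR [0.3605 0.4107 0.0194] 0.002307593673479749
FR [0.4965 0.468  0.0313] 0.00026492617188462846
FL [0.6542 0.1355 0.014 ] 0.0002737615089988213
```

```bash
python3 plan.py .506 .273 .1 204.5
```

```text
t 5.35 pos [0.5004 0.2291 0.2422] F [-0.1604 -0.1628 -0.8246] gap 0.010684449976902356 yaw -155.48781857398072
shift [-0.2347  0.3769  1.4218] turn [-0.     -0.0002  0.    ]
```

{"name": "drive_tool", "arguments": {
  "targets": [
    [[-0.1,0.15,0.2],[0,0,0]],
    [[-0.2,0.32,0.5],[0,0,0]],
    [[-0.235,0.377,0.8],[0,0,0]],
    [[-0.235,0.377,1],[0,0,0]],
    [[-0.235,0.377,1],[0,0,0]]
  ]
}}

```text
clock: 5.77
position: [0.5041, 0.2715, 0.138]
orientation: [[-0.911, -0.413, -0.006], [-0.412, 0.911, -0.005], [0.008, -0.002, -1.0]]
wrist_force: [-0.7, -0.4, -1.3]
finger_gap: 0.011
```

{"name": "drive_tool", "arguments": {
  "targets": [
    [[0,0,0.2],[0,0,0]],
    [[0,0,0.42],[0,0,0]],
    [[0,0,0.42],[0,0,0]],
    [[0,0,0.42],[0,0,0]]
  ]
}}

```text
clock: 6.1
position: [0.5066, 0.2727, 0.1014]
orientation: [[-0.91, -0.415, -0.001], [-0.415, 0.91, -0.001], [0.001, -0.001, -1.0]]
wrist_force: [0.9, 0.6, 0.7]
finger_gap: 0.0109
```

```bash
python3 plan.py .506 .273 .0505 204.5;  python3 - <<'E'
from ov import *
c=cam("wrist");im=imaging.read_camera("wrist"); cv2.imwrite("pics/w5.png",im)
E
```

```text
t 6.1 pos [0.5066 0.2727 0.1014] F [0.8821 0.5866 0.7186] gap 0.010924679523239967 yaw -155.50576729414746
shift [0.0032 0.0057 0.5092] turn [-0.0001 -0.0002 -0.    ]
```

View pics/w5.png

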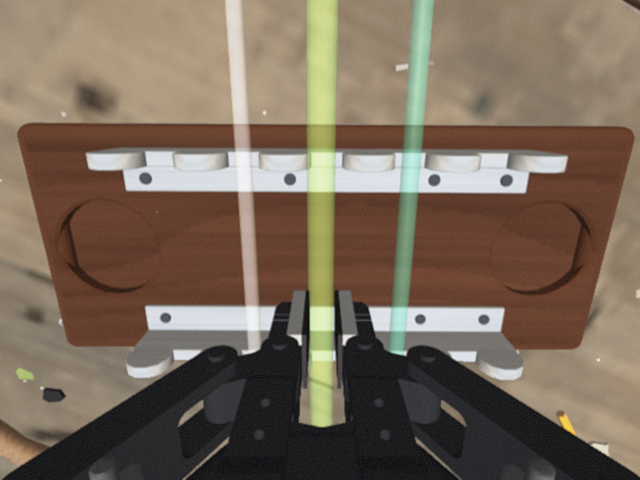

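{"name": "drive_tool", "arguments": {
  "targets": [
    [[0,0.025,0.1],[0,0,0]],
    [[0,0.025,0.25],[0,0,0]],
    [[0,0.025,0.4],[0,0,0]],
    [[0,0.025,0.48],[0,0,0]],
    [[0,0.025,0.505],[0,0,0]],
    [[0,0.025,0.505],[0,0,0]],
    [[0,0.025,0.505],[0,0,0]]
  ]
}}

```text
clock: 6.73
position: [0.5059, 0.2759, 0.0511]
orientation: [[-0.909, -0.416, 0.001], [-0.416, 0.909, 0.001], [-0.001, 0.0, -1.0]]
wrist_force: [0.6, 0.4, -0.2]
finger_gap: 0.0109
```

```bash
python3 plan.py .5052 .2748 .0505 204.5;  python3 - <<'E'
from ov import *
c=cam("wrist");im=imaging.read_camera("wrist"); cv2.imwrite("pics/w6.png",im)
E
```

```text
t 6.7333 pos [0.5059 0.2759 0.0511] F [ 0.5751  0.4242 -0.2232] gap 0.010900758661987595 yaw -155.39943519644243
shift [ 0.0114 -0.0068  0.0063] turn [0.     0.0002 0.0003]
```

View pics/w6.png

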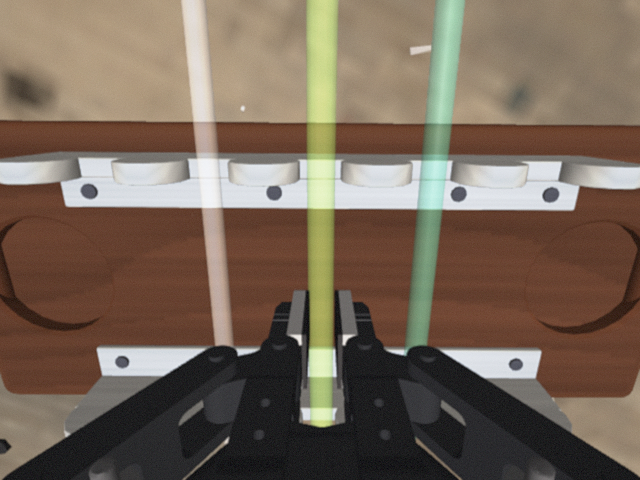

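{"name": "drive_tool", "arguments": {
  "targets": [
    [[0,0,0.012],[0,0,0]],
    [[0,0,0.012],[0,0,0]],
    [[0,0,0.012],[0,0,0]]
  ]
}}

```text
clock: 7.03
position: [0.5057, 0.2756, 0.0496]
orientation: [[-0.909, -0.416, 0.0], [-0.416, 0.909, 0.0], [-0.001, 0.0, -1.0]]
wrist_force: [0.5, -0.3, -0.7]
finger_gap: 0.0104
```

{"name": "drive_tool", "arguments": {
  "targets": [
    [[0,0,0],[0,0,0]],
    [[0,0,0],[0,0,0]],
    [[0,0,0],[0,0,0]],
    [[0,0,0],[0,0,0]]
  ],
  "gripper": -0.4
}}

```text
clock: 7.37
position: [0.5056, 0.2755, 0.0493]
orientation: [[-0.909, -0.416, 0.0], [-0.416, 0.909, 0.0], [-0.0, 0.0, -1.0]]
wrist_force: [0.2, 1.2, -0.2]
finger_gap: 0.0254
```

{"name": "drive_tool", "arguments": {
  "targets": [
    [[0,0,-0.1],[0,0,0]],
    [[0,0,-0.35],[0,0,0]],
    [[0,0,-0.7],[0,0,0]],
    [[0,0,-1],[0,0,0]],
    [[0,0,-1],[0,0,0]]
  ]
}}

```text
clock: 7.78
position: [0.5085, 0.2777, 0.1566]
orientation: [[-0.909, -0.417, 0.008], [-0.417, 0.909, 0.006], [-0.01, 0.002, -1.0]]
wrist_force: [0.5, 1.0, 0.0]
finger_gap: 0.0255
```

```bash
python3 plan.py .4475 -.2372 .1 164.6;  python3 - <<'E'
from ov import *
c=cam("wrist");np.save("w7c.npy",c[3]);im=imaging.read_camera("wrist"); cv2.imwrite("pics/w7.png",im)
E
```

```text
t 7.7833 pos [0.5085 0.2777 0.1566] F [0.5393 1.0161 0.0385] gap 0.025526688320083542 yaw -155.32962571508685
shift [ 2.7093 -4.4252  0.5291] turn [0.0009 0.0014 0.1113]
```

View pics/w7.png

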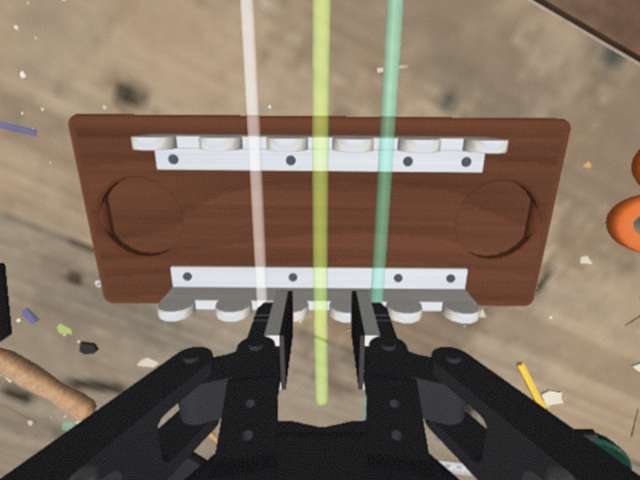

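{"name": "drive_tool", "arguments": {
  "targets": [
    [[0.12,-0.2,-0.3],[0,0,0]],
    [[0.25,-0.45,-0.6],[0,0,0]],
    [[0.4,-0.7,-0.85],[0,0,0]],
    [[0.6,-1,-1],[0,0,0]]
  ]
}}

```text
clock: 8.17
position: [0.4932, 0.1593, 0.2518]
orientation: [[-0.909, -0.417, 0.002], [-0.417, 0.909, 0.001], [-0.003, -0.0, -1.0]]
wrist_force: [0.6, 0.3, 0.7]
finger_gap: 0.0258
```

{"name": "drive_tool", "arguments": {
  "targets": [
    [[0.2,-0.33,-0.1],[0,0,0.01]],
    [[0.4,-0.67,-0.15],[0,0,0.02]],
    [[0.6,-1,-0.15],[0,0,0.03]]
  ]
}}

```text
clock: 8.42
position: [0.4793, 0.0422, 0.2657]
orientation: [[-0.972, -0.236, 0.002], [-0.236, 0.972, 0.001], [-0.002, 0.0, -1.0]]
wrist_force: [1.0, -0.9, 0.4]
finger_gap: 0.0258
```

{"name": "drive_tool", "arguments": {
  "targets": [
    [[0.15,-0.33,0],[0,0,0.015]],
    [[0.3,-0.67,0],[0,0,0.03]],
    [[0.4,-1,0],[0,0,0.045]]
  ]
}}

```text
clock: 8.67
position: [0.463, -0.0648, 0.2644]
orientation: [[-0.999, 0.046, 0.0], [0.046, 0.999, 0.0], [-0.0, 0.0, -1.0]]
wrist_force: [0.9, 0.6, -0.0]
finger_gap: 0.0254
```

```bash
python3 plan.py .4475 -.2372 .1 164.6
```

```text
t 8.6667 pos [ 0.463  -0.0648  0.2644] F [ 0.9344  0.5781 -0.0317] gap 0.025390548246695985 yaw 177.33623009364652
shift [ 0.0752 -1.73    1.643 ] turn [ 0.0001 -0.      0.0354]
```

{"name": "drive_tool", "arguments": {
  "targets": [
    [[0.02,-0.33,0],[0,0,0.012]],
    [[0.04,-0.67,0],[0,0,0.024]],
    [[0.05,-1,0.1],[0,0,0.0354]]
  ]
}}

```text
clock: 8.92
position: [0.4554, -0.1645, 0.2558]
orientation: [[-0.964, 0.265, 0.003], [0.265, 0.964, -0.0], [-0.003, 0.0, -1.0]]
wrist_force: [1.5, 0.3, 0.7]
finger_gap: 0.0256
```

```bash
python3 plan.py .4475 -.2372 .12 164.6
```

```text
t 8.9167 pos [ 0.4554 -0.1645  0.2558] F [1.5489 0.2774 0.6527] gap 0.025601763483847063 yaw 164.65054183318688
shift [-0.112  -0.7226  1.3579] turn [0.0001 0.0005 0.0001]
```

Cobalt is right of the torch; opening 40 mm for the descent.

{"name": "drive_tool", "arguments": {
  "targets": [
    [[-0.05,-0.3,0.1],[0,0,0]],
    [[-0.1,-0.6,0.3],[0,0,0]],
    [[-0.112,-0.72,0.6],[0,0,0]],
    [[-0.112,-0.72,1],[0,0,0]],
    [[-0.112,-0.72,1],[0,0,0]]
  ],
  "gripper": 0
}}

```text
clock: 9.33
position: [0.4423, -0.2348, 0.1475]
orientation: [[-0.964, 0.265, -0.011], [0.265, 0.964, 0.003], [0.012, 0.0, -1.0]]
wrist_force: [-2.1, 0.7, -2.1]
finger_gap: 0.0427
```

{"name": "drive_tool", "arguments": {
  "targets": [
    [[0,0,0.2],[0,0,0]],
    [[0,0,0.4],[0,0,0]],
    [[0,0,0.4],[0,0,0]],
    [[0,0,0.4],[0,0,0]]
  ]
}}

```text
clock: 9.67
position: [0.4474, -0.2349, 0.115]
orientation: [[-0.965, 0.26, -0.001], [0.26, 0.965, -0.0], [0.001, -0.001, -1.0]]
wrist_force: [-0.9, 0.4, 1.2]
finger_gap: 0.0427
```

```bash
python3 - <<'E'
from meas import *
c=cam("wrist"); im=imaging.read_camera("wrist"); cv2.imwrite("pics/w8.png",im)
hsv=cv2.cvtColor(im,cv2.COLOR_BGR2HSV);H,S,V=[hsv[...,i].astype(int) for i in range(3)]
m=(H>105)&(H<160)&(S>60)&(V>80)
print(rodfit(c,im,m.astype(np.uint8),.0045,(280,0,365,420)))
E
python3 plan.py .4475 -.2372 .005 164.6
```

```text
(array([ 0.4475, -0.237 ]), array([ 0.9639, -0.2663]), np.float64(0.2638479328518084), array([ 313,   33,   13,  354, 3332], dtype=int32))
t 9.7167 pos [ 0.4482 -0.235   0.1158] F [-0.0862  0.0018 -0.1832] gap 0.042912346953911315 yaw 164.91297488658333
shift [ 0.0018 -0.0226  1.108 ] turn [-0.0001  0.0001  0.0009]
```

View pics/w8.png

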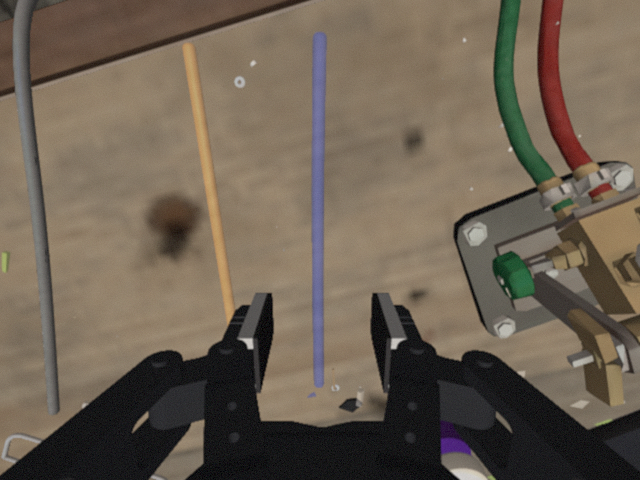

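{"name": "drive_tool", "arguments": {
  "targets": [
    [[0,-0.023,0.3],[0,0,0.001]],
    [[0,-0.023,0.65],[0,0,0.001]],
    [[0,-0.023,0.9],[0,0,0.001]],
    [[0,-0.023,1],[0,0,0.001]],
    [[0,-0.023,1],[0,0,0.001]],
    [[0,-0.023,1],[0,0,0.001]]
  ]
}}

```text
clock: 10.22
position: [0.448, -0.2375, 0.0156]
orientation: [[-0.964, 0.267, 0.001], [0.267, 0.964, -0.001], [-0.001, -0.0, -1.0]]
wrist_force: [0.1, -0.3, 0.8]
finger_gap: 0.0427
```

```bash
python3 plan.py .4475 -.2370 .004 164.56
```

```text
t 10.2167 pos [ 0.448  -0.2375  0.0156] F [ 0.0675 -0.3064  0.7965] gap 0.04269035113708559 yaw 164.53839945890297
shift [0.0057 0.0032 0.1155] turn [-0.      0.0002 -0.0001]
```

{"name": "drive_tool", "arguments": {
  "targets": [
    [[0,0.003,0.06],[0,0,0]],
    [[0,0.003,0.115],[0,0,0]],
    [[0,0.003,0.115],[0,0,0]]
  ]
}}

```text
clock: 10.47
position: [0.4471, -0.237, 0.0029]
orientation: [[-0.964, 0.268, 0.001], [0.268, 0.964, 0.0], [-0.001, 0.0, -1.0]]
wrist_force: [-0.3, 0.7, 0.1]
finger_gap: 0.043
```

{"name": "drive_tool", "arguments": {
  "targets": [
    [[0,0,0],[0,0,0]],
    [[0,0,0],[0,0,0]],
    [[0,0,0],[0,0,0]],
    [[0,0,0],[0,0,0]],
    [[0,0,0],[0,0,0]],
    [[0,0,0],[0,0,0]]
  ],
  "gripper": -1,
  "grip_force": 40
}}

```text
clock: 10.97
position: [0.4472, -0.2371, 0.0032]
orientation: [[-0.964, 0.267, 0.001], [0.267, 0.964, -0.0], [-0.001, -0.0, -1.0]]
wrist_force: [-1.0, 0.7, 5.5]
finger_gap: 0.0085
```

{"name": "drive_tool", "arguments": {
  "targets": [
    [[0,0,-0.05],[0,0,0]],
    [[0,0,-0.2],[0,0,0]],
    [[0,0,-0.5],[0,0,0]],
    [[0,0,-0.8],[0,0,0]],
    [[0,0,-1],[0,0,0]]
  ]
}}

```text
clock: 11.38
position: [0.4475, -0.2373, 0.1054]
orientation: [[-0.964, 0.267, 0.002], [0.267, 0.964, -0.001], [-0.002, -0.0, -1.0]]
wrist_force: [0.1, 0.3, -0.0]
finger_gap: 0.0082
```

```bash
python3 plan.py .5417 .1947 .1 204.5; python3 - <<'E'
from h import *
cv2.imwrite("pics/w9.png",imaging.read_camera("wrist"))
E
```

```text
t 11.3833 pos [ 0.4475 -0.2373  0.1054] F [ 0.0886  0.2942 -0.0487] gap 0.008204317742935735 yaw 164.50902418179933
shift [0.2459 4.4144 0.0526] turn [-0.0001  0.0003 -0.1111]
```

View pics/w9.png

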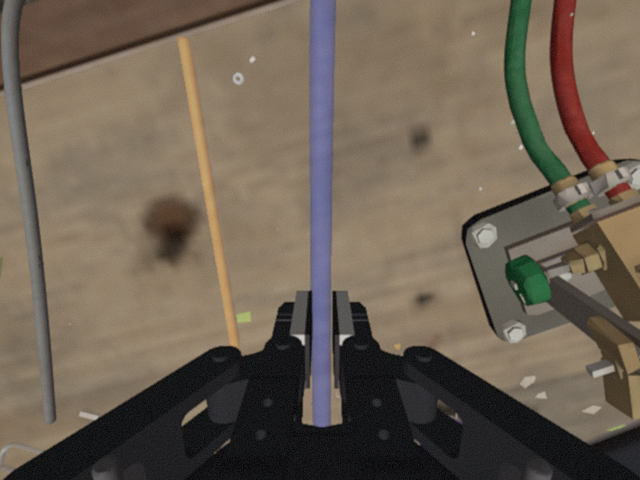

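{"name": "drive_tool", "arguments": {
  "targets": [
    [[0,0,-0.35],[0,0,0]],
    [[0,0,-0.7],[0,0,0]],
    [[0,0.1,-1],[0,0,0]]
  ]
}}

```text
clock: 11.68
position: [0.4491, -0.2281, 0.2047]
orientation: [[-0.963, 0.268, 0.0], [0.268, 0.963, -0.0], [-0.0, -0.0, -1.0]]
wrist_force: [1.4, -0.4, -0.2]
finger_gap: 0.0084
```

{"name": "drive_tool", "arguments": {
  "targets": [
    [[0,0.1,-0.35],[0,0,0]],
    [[0,0.35,-0.6],[0,0,0]],
    [[0.05,0.7,-0.65],[0,0,0]],
    [[0.05,1,-0.65],[0,0,0]]
  ]
}}

```text
clock: 12.02
position: [0.472, -0.1286, 0.2704]
orientation: [[-0.963, 0.269, 0.005], [0.269, 0.963, 0.001], [-0.004, 0.002, -1.0]]
wrist_force: [0.3, -0.3, -1.7]
finger_gap: 0.0085
```

{"name": "drive_tool", "arguments": {
  "targets": [
    [[0.05,0.35,0],[0,0,0]],
    [[0.05,0.7,0],[0,0,0]],
    [[0.05,1,0],[0,0,0]]
  ]
}}

```text
clock: 12.27
position: [0.4932, -0.0301, 0.268]
orientation: [[-0.964, 0.267, 0.001], [0.267, 0.964, 0.001], [-0.0, 0.001, -1.0]]
wrist_force: [0.2, -0.2, -1.1]
finger_gap: 0.0084
```

{"name": "drive_tool", "arguments": {
  "targets": [
    [[0.05,0.35,0],[0,0,0]],
    [[0.05,0.7,0],[0,0,0]],
    [[0.05,1,0],[0,0,0]]
  ]
}}

```text
clock: 12.52
position: [0.5152, 0.0678, 0.2678]
orientation: [[-0.964, 0.267, 0.0], [0.267, 0.964, 0.0], [-0.0, 0.0, -1.0]]
wrist_force: [-0.6, 0.5, -0.0]
finger_gap: 0.0087
```

```bash
python3 plan.py .5422 .1955 .2 204.5
```

```text
t 12.5167 pos [0.5152 0.0678 0.2678] F [-0.5689  0.4751 -0.0444] gap 0.008691081761575329 yaw 164.52291452582475
shift [0.0808 1.3029 0.6788] turn [ 0.0001  0.     -0.111 ]
```

{"name": "drive_tool", "arguments": {
  "targets": [
    [[0.03,0.35,0],[0,0,-0.015]],
    [[0.06,0.7,0],[0,0,-0.03]],
    [[0.08,1,0.1],[0,0,-0.05]],
    [[0.08,1,0.2],[0,0,-0.07]],
    [[0.08,1,0.3],[0,0,-0.09]],
    [[0.08,1,0.3],[0,0,-0.111]],
    [[0.08,1,0.3],[0,0,-0.111]]
  ]
}}

```text
clock: 13.1
position: [0.5338, 0.1642, 0.2367]
orientation: [[-0.908, -0.42, -0.002], [-0.42, 0.908, -0.001], [0.002, -0.0, -1.0]]
wrist_force: [-0.0, -0.6, 0.2]
finger_gap: 0.0085
```

```bash
python3 plan.py .5422 .1955 .14 204.5
```

```text
t 13.1 pos [0.5338 0.1642 0.2367] F [-0.0075 -0.64    0.2028] gap 0.008525931049132516 yaw -155.19318973204363
shift [-0.2097  0.2489  0.9665] turn [-0.     -0.0003  0.0009]
```

{"name": "drive_tool", "arguments": {
  "targets": [
    [[-0.1,0.12,0.15],[0,0,0]],
    [[-0.2,0.25,0.4],[0,0,0.0005]],
    [[-0.21,0.25,0.75],[0,0,0.0005]],
    [[-0.21,0.25,1],[0,0,0.0005]],
    [[-0.21,0.25,1],[0,0,0.0005]]
  ]
}}

```text
clock: 13.52
position: [0.5402, 0.194, 0.1327]
orientation: [[-0.914, -0.407, -0.007], [-0.407, 0.914, -0.004], [0.008, -0.001, -1.0]]
wrist_force: [-0.9, -0.4, -0.0]
finger_gap: 0.0087
```

{"name": "drive_tool", "arguments": {
  "targets": [
    [[0,0,0.2],[0,0,0]],
    [[0,0,0.36],[0,0,0]],
    [[0,0,0.36],[0,0,0]],
    [[0,0,0.36],[0,0,0]]
  ]
}}

```text
clock: 13.85
position: [0.5436, 0.1955, 0.1028]
orientation: [[-0.912, -0.409, 0.0], [-0.409, 0.912, -0.0], [-0.0, -0.0, -1.0]]
wrist_force: [0.4, -0.4, -0.8]
finger_gap: 0.0086
```

```bash
python3 plan.py .5422 .1955 .0505 204.5;  python3 - <<'E'
from ov import *
c=cam("wrist");im=imaging.read_camera("wrist"); cv2.imwrite("pics/w10.png",im)
E
```

```text
t 13.85 pos [0.5436 0.1955 0.1028] F [ 0.3943 -0.4499 -0.8423] gap 0.008588710893584869 yaw -155.8297513924296
shift [0.0126 0.0056 0.523 ] turn [-0.0001  0.     -0.0009]
```

View pics/w10.png

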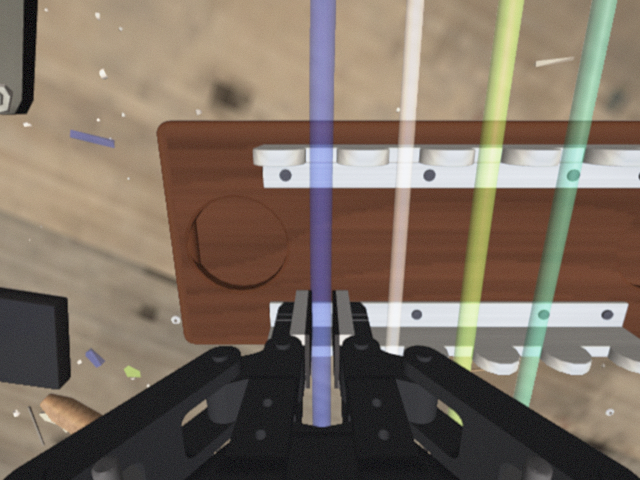

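{"name": "drive_tool", "arguments": {
  "targets": [
    [[0.01,0.005,0.1],[0,0,-0.001]],
    [[0.01,0.005,0.25],[0,0,-0.001]],
    [[0.01,0.005,0.4],[0,0,-0.001]],
    [[0.01,0.005,0.48],[0,0,-0.001]],
    [[0.01,0.005,0.515],[0,0,-0.001]],
    [[0.01,0.005,0.515],[0,0,-0.001]],
    [[0.01,0.005,0.515],[0,0,-0.001]]
  ]
}}

```text
clock: 14.48
position: [0.5425, 0.1959, 0.0508]
orientation: [[-0.909, -0.417, 0.001], [-0.417, 0.909, 0.0], [-0.001, -0.0, -1.0]]
wrist_force: [-0.1, 0.1, 0.2]
finger_gap: 0.0086
```

```bash
python3 plan.py .5422 .1955 .0495 204.5;  python3 - <<'E'
from ov import *
c=cam("wrist");im=imaging.read_camera("wrist"); cv2.imwrite("pics/w11.png",im)
E
```

```text
t 14.4833 pos [0.5425 0.1959 0.0508] F [-0.052   0.1042  0.1767] gap 0.008580573771608228 yaw -155.36117111551522
shift [ 0.0042 -0.0028  0.013 ] turn [-0.      0.0001  0.0004]
```

View pics/w11.png

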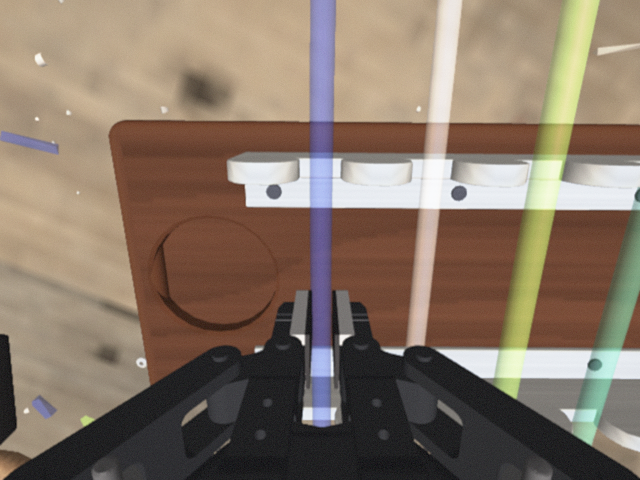

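Centred in the outermost notch beside the clear rod. Release.

{"name": "drive_tool", "arguments": {
  "targets": [
    [[0,0,0.012],[0,0,0]],
    [[0,0,0.012],[0,0,0]],
    [[0,0,0.012],[0,0,0]]
  ]
}}

```text
clock: 14.78
position: [0.5422, 0.1958, 0.0494]
orientation: [[-0.909, -0.417, 0.001], [-0.417, 0.909, 0.0], [-0.001, 0.0, -1.0]]
wrist_force: [0.0, -0.1, -0.3]
finger_gap: 0.0087
```

{"name": "drive_tool", "arguments": {
  "targets": [
    [[0,0,0],[0,0,0]],
    [[0,0,0],[0,0,0]],
    [[0,0,0],[0,0,0]],
    [[0,0,0],[0,0,0]]
  ],
  "gripper": -0.4
}}

```text
clock: 15.12
position: [0.5421, 0.1957, 0.0491]
orientation: [[-0.909, -0.417, 0.0], [-0.417, 0.909, 0.0], [-0.0, 0.0, -1.0]]
wrist_force: [-0.2, 1.0, -0.1]
finger_gap: 0.0257
```

{"name": "drive_tool", "arguments": {
  "targets": [
    [[0,0,-0.1],[0,0,0]],
    [[0,0,-0.35],[0,0,0]],
    [[0,0,-0.7],[0,0,0]],
    [[0,0,-1],[0,0,0]],
    [[0,0,-1],[0,0,0]]
  ]
}}

```text
clock: 15.53
position: [0.5453, 0.1974, 0.1564]
orientation: [[-0.908, -0.418, 0.009], [-0.418, 0.908, 0.005], [-0.01, 0.001, -1.0]]
wrist_force: [1.0, 0.9, 0.0]
finger_gap: 0.0254
```

```bash
python3 plan.py .4434 -.3107 .28 168;  python3 - <<'E'
from ov import *
im=imaging.read_camera("wrist"); cv2.imwrite("pics/w12.png",im)
E
```

```text
t 15.5333 pos [0.5453 0.1974 0.1564] F [1.0043 0.886  0.0325] gap 0.025407859188022207 yaw -155.29530250055393
shift [ 3.0364 -4.1891 -1.2698] turn [0.0006 0.0016 0.102 ]
```

View pics/w12.png

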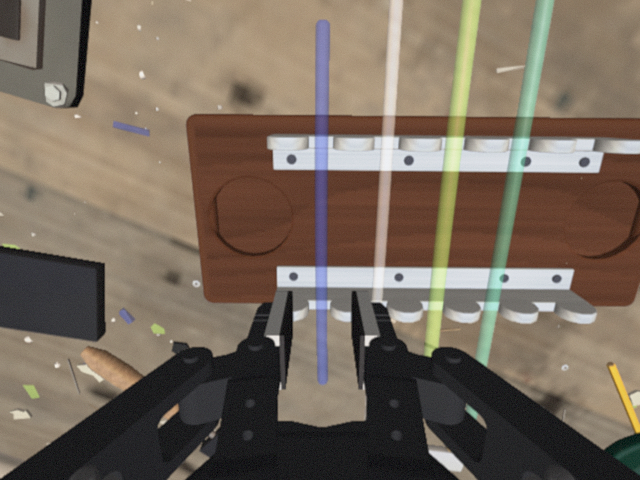

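{"name": "drive_tool", "arguments": {
  "targets": [
    [[0.12,-0.2,-0.3],[0,0,0]],
    [[0.3,-0.45,-0.6],[0,0,0]],
    [[0.5,-0.7,-0.85],[0,0,0]],
    [[0.7,-1,-1],[0,0,0]]
  ]
}}

```text
clock: 15.92
position: [0.5201, 0.075, 0.2517]
orientation: [[-0.908, -0.418, 0.002], [-0.418, 0.908, 0.001], [-0.003, -0.0, -1.0]]
wrist_force: [1.2, 0.8, 0.0]
finger_gap: 0.0257
```

{"name": "drive_tool", "arguments": {
  "targets": [
    [[0.22,-0.33,-0.1],[0,0,0.01]],
    [[0.45,-0.67,-0.15],[0,0,0.02]],
    [[0.65,-1,-0.15],[0,0,0.03]]
  ]
}}

```text
clock: 16.17
position: [0.502, -0.044, 0.2656]
orientation: [[-0.972, -0.237, 0.002], [-0.237, 0.972, 0.001], [-0.002, 0.0, -1.0]]
wrist_force: [2.1, -1.1, 0.0]
finger_gap: 0.0255
```

{"name": "drive_tool", "arguments": {
  "targets": [
    [[0.15,-0.33,0],[0,0,0.015]],
    [[0.3,-0.67,0],[0,0,0.03]],
    [[0.45,-1,0],[0,0,0.045]]
  ]
}}

```text
clock: 16.42
position: [0.4818, -0.1519, 0.264]
orientation: [[-0.999, 0.046, -0.0], [0.046, 0.999, 0.0], [0.0, 0.0, -1.0]]
wrist_force: [1.2, 0.2, 0.0]
finger_gap: 0.0255
```

{"name": "drive_tool", "arguments": {
  "targets": [
    [[0,-0.33,0],[0,0,0.01]],
    [[0,-0.67,0],[0,0,0.02]],
    [[0,-1,0],[0,0,0.027]]
  ]
}}

```text
clock: 16.67
position: [0.4779, -0.2518, 0.2639]
orientation: [[-0.977, 0.213, -0.0], [0.213, 0.977, 0.0], [0.0, 0.0, -1.0]]
wrist_force: [1.0, -0.4, -1.1]
finger_gap: 0.026
```

```bash
python3 plan.py .4434 -.3107 .12 168
```

```text
t 16.6667 pos [ 0.4779 -0.2518  0.2639] F [ 1.0429 -0.3722 -1.0702] gap 0.025968413472177272 yaw 167.7072939762187
shift [ 0.2109 -0.649   1.4393] turn [ 0.     -0.     -0.0008]
```

{"name": "drive_tool", "arguments": {
  "targets": [
    [[0.1,-0.25,0.15],[0,0,0]],
    [[0.2,-0.5,0.35],[0,0,0]],
    [[0.21,-0.65,0.65],[0,0,0]],
    [[0.21,-0.65,1],[0,0,0]],
    [[0.21,-0.65,1],[0,0,0]]
  ],
  "gripper": 0
}}

```text
clock: 17.08
position: [0.4399, -0.3084, 0.1577]
orientation: [[-0.977, 0.213, -0.01], [0.213, 0.977, 0.005], [0.01, 0.003, -1.0]]
wrist_force: [-1.0, -0.1, -1.9]
finger_gap: 0.043
```

{"name": "drive_tool", "arguments": {
  "targets": [
    [[0,0,0.2],[0,0,0]],
    [[0,0,0.4],[0,0,0]],
    [[0,0,0.4],[0,0,0]],
    [[0,0,0.4],[0,0,0]]
  ]
}}

```text
clock: 17.42
position: [0.4446, -0.3091, 0.1247]
orientation: [[-0.978, 0.209, -0.002], [0.209, 0.978, 0.0], [0.002, -0.0, -1.0]]
wrist_force: [0.5, -0.2, -0.1]
finger_gap: 0.0426
```

```bash
python3 - <<'E'
from meas import *
c=cam("wrist"); im=imaging.read_camera("wrist"); cv2.imwrite("pics/w13.png",im)
hsv=cv2.cvtColor(im,cv2.COLOR_BGR2HSV);H,S,V=[hsv[...,i].astype(int) for i in range(3)]
m=(H<22)&(S>115)&(V>150)
print(rodfit(c,im,m.astype(np.uint8),.004,(280,0,365,420)))
E
python3 plan.py .4434 -.3107 .005 168
```

```text
(array([ 0.4435, -0.3108]), array([ 0.9798, -0.2   ]), np.float64(0.2835168829253981), array([ 310,   17,   14,  370, 2908], dtype=int32))
t 17.4667 pos [ 0.4454 -0.3093  0.1255] F [ 0.2233 -0.4627  0.486 ] gap 0.042790005983778995 yaw 167.96914763272662
shift [ 0.017  -0.0166  1.2054] turn [-0.0001  0.0001 -0.0001]
```

View pics/w13.png

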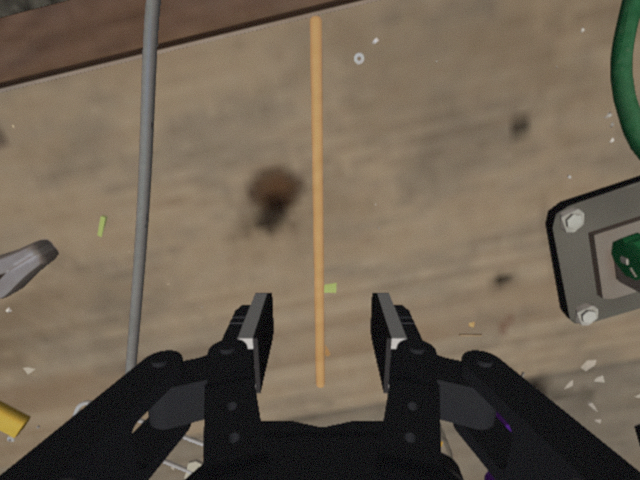

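{"name": "drive_tool", "arguments": {
  "targets": [
    [[0.017,-0.018,0.3],[0,0,-0.0014]],
    [[0.017,-0.018,0.65],[0,0,-0.0014]],
    [[0.017,-0.018,0.9],[0,0,-0.0014]],
    [[0.017,-0.018,1],[0,0,-0.0014]],
    [[0.017,-0.018,1],[0,0,-0.0014]],
    [[0.017,-0.018,1],[0,0,-0.0014]]
  ]
}}

```text
clock: 17.97
position: [0.4437, -0.311, 0.0254]
orientation: [[-0.98, 0.2, 0.001], [0.2, 0.98, -0.001], [-0.001, -0.001, -1.0]]
wrist_force: [-0.2, -0.6, 0.7]
finger_gap: 0.0425
```

```bash
python3 plan.py .4435 -.3108 .0035 168.46
```

```text
t 17.9667 pos [ 0.4437 -0.311   0.0254] F [-0.2213 -0.5549  0.659 ] gap 0.04254328520587202 yaw 168.4620057870623
shift [0.0028 0.0021 0.2191] turn [-0.0001  0.0002  0.    ]
```

{"name": "drive_tool", "arguments": {
  "targets": [
    [[0,0,0.12],[0,0,0]],
    [[0,0,0.2],[0,0,0]],
    [[0,0,0.215],[0,0,0]],
    [[0,0,0.215],[0,0,0]]
  ]
}}

```text
clock: 18.3
position: [0.4429, -0.3108, 0.0032]
orientation: [[-0.98, 0.201, 0.0], [0.201, 0.98, -0.0], [-0.001, -0.0, -1.0]]
wrist_force: [-0.3, -0.5, 0.3]
finger_gap: 0.0424
```

{"name": "drive_tool", "arguments": {
  "targets": [
    [[0,0,0],[0,0,0]],
    [[0,0,0],[0,0,0]],
    [[0,0,0],[0,0,0]],
    [[0,0,0],[0,0,0]],
    [[0,0,0],[0,0,0]],
    [[0,0,0],[0,0,0]]
  ],
  "gripper": -1,
  "grip_force": 40
}}

```text
clock: 18.8
position: [0.4429, -0.3109, 0.0032]
orientation: [[-0.98, 0.201, 0.001], [0.201, 0.98, -0.0], [-0.001, -0.0, -1.0]]
wrist_force: [-1.1, 1.9, 5.5]
finger_gap: 0.0066
```

{"name": "drive_tool", "arguments": {
  "targets": [
    [[0,0,-0.05],[0,0,0]],
    [[0,0,-0.2],[0,0,0]],
    [[0,0,-0.5],[0,0,0]],
    [[0,0,-0.8],[0,0,0]],
    [[0,0,-1],[0,0,0]]
  ]
}}

```text
clock: 19.22
position: [0.4431, -0.3111, 0.1053]
orientation: [[-0.98, 0.2, 0.002], [0.2, 0.98, -0.001], [-0.002, -0.001, -1.0]]
wrist_force: [0.4, 0.3, -0.4]
finger_gap: 0.0068
```

```bash
python3 plan.py .4692 .3557 .28 204.5; python3 - <<'E'
from h import *
cv2.imwrite("pics/w14.png",imaging.read_camera("wrist"))
E
```

```text
t 19.2167 pos [ 0.4431 -0.3111  0.1053] F [ 0.4419  0.3447 -0.4247] gap 0.0068051676170154075 yaw 168.43780965779825
shift [ 1.0776  6.5835 -1.753 ] turn [-0.0002  0.0003 -0.1002]
```

View pics/w14.png

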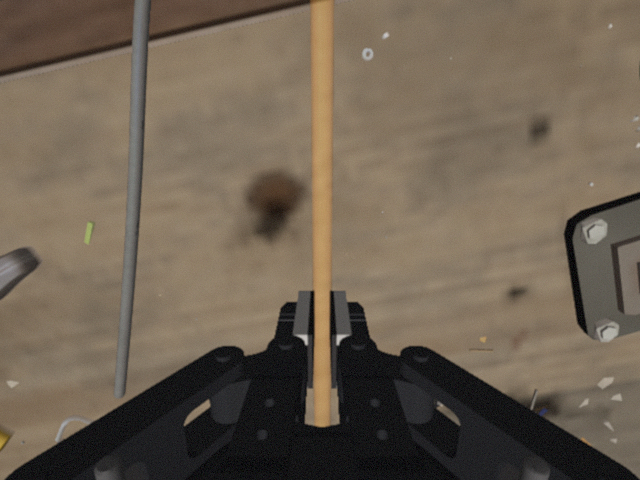

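{"name": "drive_tool", "arguments": {
  "targets": [
    [[0,0.15,-0.3],[0,0,0]],
    [[0,0.35,-0.6],[0,0,0]],
    [[0,0.65,-0.85],[0,0,0]],
    [[0.05,0.95,-1],[0,0,0]]
  ]
}}

```text
clock: 19.6
position: [0.458, -0.2164, 0.2055]
orientation: [[-0.979, 0.202, 0.003], [0.202, 0.979, -0.001], [-0.004, -0.0, -1.0]]
wrist_force: [1.1, 1.0, 0.2]
finger_gap: 0.0066
```

{"name": "drive_tool", "arguments": {
  "targets": [
    [[0.05,0.25,-0.25],[0,0,0]],
    [[0.1,0.5,-0.5],[0,0,0]],
    [[0.15,0.8,-0.65],[0,0,0]],
    [[0.2,1,-0.65],[0,0,0]]
  ]
}}

```text
clock: 19.93
position: [0.4587, -0.113, 0.2714]
orientation: [[-0.98, 0.2, 0.006], [0.2, 0.98, 0.0], [-0.006, 0.002, -1.0]]
wrist_force: [0.8, 0.5, -0.1]
finger_gap: 0.0065
```

{"name": "drive_tool", "arguments": {
  "targets": [
    [[0.05,0.35,0],[0,0,0]],
    [[0.1,0.7,0],[0,0,0]],
    [[0.15,1,0],[0,0,0]]
  ]
}}

```text
clock: 20.18
position: [0.4622, -0.012, 0.2678]
orientation: [[-0.98, 0.201, 0.001], [0.201, 0.98, 0.001], [-0.001, 0.001, -1.0]]
wrist_force: [0.4, 0.7, 0.4]
finger_gap: 0.0067
```

{"name": "drive_tool", "arguments": {
  "targets": [
    [[0.05,0.35,0],[0,0,0]],
    [[0.1,0.7,0],[0,0,0]],
    [[0.15,1,0],[0,0,0]]
  ]
}}

```text
clock: 20.43
position: [0.4676, 0.0892, 0.2677]
orientation: [[-0.98, 0.2, 0.0], [0.2, 0.98, 0.0], [-0.0, 0.001, -1.0]]
wrist_force: [0.8, -0.4, -0.5]
finger_gap: 0.0063
```

{"name": "drive_tool", "arguments": {
  "targets": [
    [[0.05,0.35,0],[0,0,0]],
    [[0.1,0.7,0],[0,0,0]],
    [[0.15,1,0],[0,0,0]]
  ]
}}

```text
clock: 20.68
position: [0.473, 0.1903, 0.2676]
orientation: [[-0.98, 0.2, 0.0], [0.2, 0.98, 0.0], [-0.0, 0.0, -1.0]]
wrist_force: [0.9, -0.3, -0.1]
finger_gap: 0.0069
```

{"name": "drive_tool", "arguments": {
  "targets": [
    [[0.05,0.35,0],[0,0,-0.015]],
    [[0.1,0.7,0],[0,0,-0.03]],
    [[0.15,1,0],[0,0,-0.05]],
    [[0.15,1,0],[0,0,-0.07]],
    [[0.15,1,0],[0,0,-0.09]],
    [[0.15,1,0],[0,0,-0.1]],
    [[0.15,1,0],[0,0,-0.1]]
  ]
}}

```text
clock: 21.27
position: [0.4784, 0.2893, 0.2672]
orientation: [[-0.909, -0.416, -0.001], [-0.416, 0.909, -0.001], [0.001, -0.0, -1.0]]
wrist_force: [-0.2, 0.4, -0.9]
finger_gap: 0.0063
```

```bash
python3 plan.py .4692 .3557 .1 204.5
```

```text
t 21.2667 pos [0.4784 0.2893 0.2672] F [-0.2307  0.4452 -0.8878] gap 0.00628699907746323 yaw -155.39313415372342
shift [-0.1937  0.6421  1.6716] turn [-0.     -0.0001  0.0003]
```

{"name": "drive_tool", "arguments": {
  "targets": [
    [[-0.08,0.25,0.1],[0,0,0]],
    [[-0.16,0.5,0.3],[0,0,0]],
    [[-0.19,0.64,0.6],[0,0,0]],
    [[-0.19,0.64,0.9],[0,0,0]],
    [[-0.19,0.64,1],[0,0,0]]
  ]
}}

```text
clock: 21.68
position: [0.4675, 0.3541, 0.163]
orientation: [[-0.912, -0.411, -0.005], [-0.411, 0.912, -0.004], [0.006, -0.002, -1.0]]
wrist_force: [-0.6, -1.3, -1.7]
finger_gap: 0.0064
```

{"name": "drive_tool", "arguments": {
  "targets": [
    [[0,0,0.2],[0,0,0]],
    [[0,0,0.5],[0,0,0]],
    [[0,0,0.66],[0,0,0]],
    [[0,0,0.66],[0,0,0]],
    [[0,0,0.66],[0,0,0]]
  ]
}}

```text
clock: 22.1
position: [0.4699, 0.3548, 0.1019]
orientation: [[-0.911, -0.412, -0.0], [-0.412, 0.911, -0.001], [0.001, -0.001, -1.0]]
wrist_force: [1.1, 0.2, 0.4]
finger_gap: 0.0068
```

```bash
python3 plan.py .4692 .3557 .0505 204.5;  python3 - <<'E'
from ov import *
c=cam("wrist");im=imaging.read_camera("wrist"); cv2.imwrite("pics/w15.png",im)
E
```

```text
t 22.1 pos [0.4699 0.3548 0.1019] F [1.1263 0.1532 0.3526] gap 0.006843386584050294 yaw -155.66519184851026
shift [0.0024 0.0115 0.5139] turn [-0.0002 -0.0001 -0.0005]
```

View pics/w15.png

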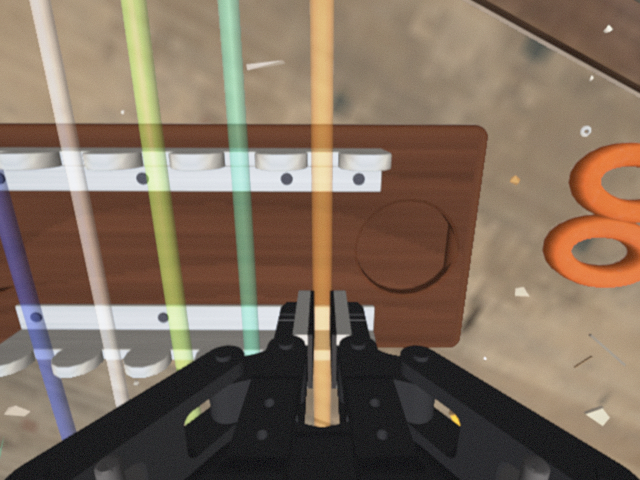

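{"name": "drive_tool", "arguments": {
  "targets": [
    [[0,0.01,0.1],[0,0,-0.0005]],
    [[0,0.01,0.25],[0,0,-0.0005]],
    [[0,0.01,0.4],[0,0,-0.0005]],
    [[0,0.01,0.48],[0,0,-0.0005]],
    [[0,0.01,0.505],[0,0,-0.0005]],
    [[0,0.01,0.505],[0,0,-0.0005]],
    [[0,0.01,0.505],[0,0,-0.0005]]
  ]
}}

```text
clock: 22.73
position: [0.4696, 0.3567, 0.0517]
orientation: [[-0.909, -0.416, 0.001], [-0.416, 0.909, 0.001], [-0.001, 0.0, -1.0]]
wrist_force: [-0.2, 0.2, 0.4]
finger_gap: 0.0065
```

```bash
python3 plan.py .4692 .3557 .0495 204.5;  python3 - <<'E'
from ov import *
c=cam("wrist");im=imaging.read_camera("wrist"); cv2.imwrite("pics/w16.png",im)
E
```

```text
t 22.7333 pos [0.4696 0.3567 0.0517] F [-0.198   0.2263  0.3928] gap 0.006492698356578937 yaw -155.39728179419487
shift [ 0.0083 -0.0073  0.0225] turn [0.0001 0.0002 0.0003]
```

View pics/w16.png

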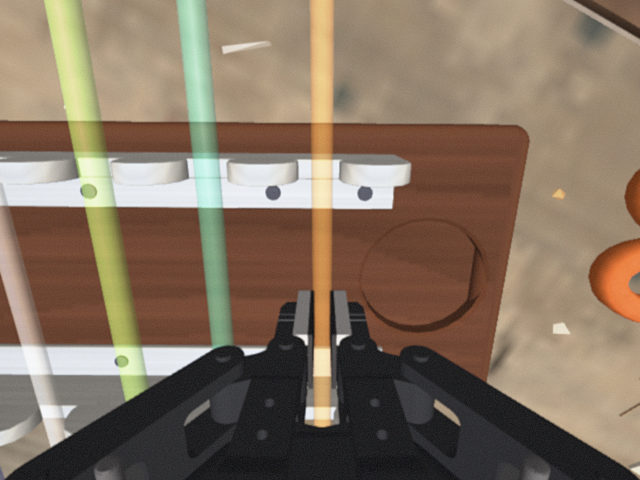

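Centred in its notch. Release.

{"name": "drive_tool", "arguments": {
  "targets": [
    [[0,0,0.012],[0,0,0]],
    [[0,0,0.021],[0,0,0]],
    [[0,0,0.021],[0,0,0]]
  ]
}}

```text
clock: 23.03
position: [0.4694, 0.3565, 0.0493]
orientation: [[-0.909, -0.416, 0.0], [-0.416, 0.909, 0.001], [-0.001, 0.0, -1.0]]
wrist_force: [0.4, 0.6, 0.2]
finger_gap: 0.0065
```

{"name": "drive_tool", "arguments": {
  "targets": [
    [[0,0,0],[0,0,0]],
    [[0,0,0],[0,0,0]],
    [[0,0,0],[0,0,0]],
    [[0,0,0],[0,0,0]]
  ],
  "gripper": -0.4
}}

```text
clock: 23.37
position: [0.4692, 0.3563, 0.0489]
orientation: [[-0.909, -0.416, 0.0], [-0.416, 0.909, -0.0], [-0.0, -0.0, -1.0]]
wrist_force: [-0.1, -0.9, 0.7]
finger_gap: 0.0258
```

{"name": "drive_tool", "arguments": {
  "targets": [
    [[0,0,-0.1],[0,0,0]],
    [[0,0,-0.35],[0,0,0]],
    [[0,0,-0.7],[0,0,0]],
    [[0,0,-1],[0,0,0]],
    [[0,0,-1],[0,0,0]]
  ]
}}

```text
clock: 23.78
position: [0.4719, 0.3588, 0.1564]
orientation: [[-0.909, -0.417, 0.007], [-0.417, 0.909, 0.007], [-0.01, 0.004, -1.0]]
wrist_force: [0.2, 0.2, 1.4]
finger_gap: 0.0255
```

```bash
python3 plan.py .64 -.22 .28 180;  python3 - <<'E'
from ov import *
im=imaging.read_camera("wrist"); cv2.imwrite("pics/w17.png",im)
E
```

```text
t 23.7833 pos [0.4719 0.3588 0.1564] F [0.1586 0.2295 1.359 ] gap 0.025482655740813646 yaw -155.33064567899117
shift [ 0.876  -5.9575 -1.266 ] turn [0.0009 0.0014 0.0685]
```

View pics/w17.png

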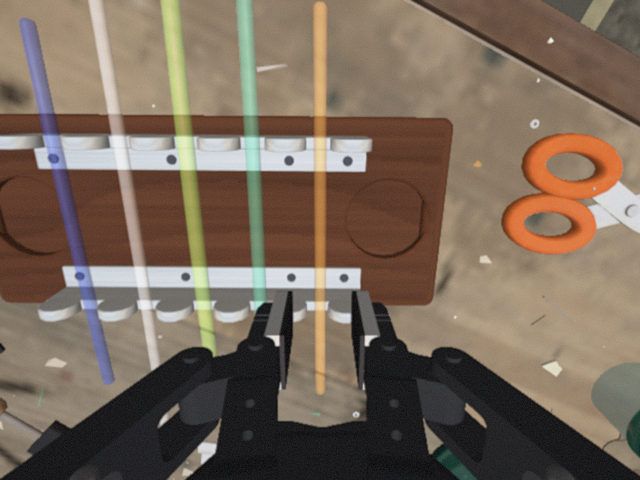

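{"name": "drive_tool", "arguments": {
  "targets": [
    [[0.02,-0.2,-0.3],[0,0,0]],
    [[0.05,-0.45,-0.6],[0,0,0]],
    [[0.1,-0.7,-0.85],[0,0,0]],
    [[0.15,-1,-1],[0,0,0]]
  ]
}}

```text
clock: 24.17
position: [0.4978, 0.2589, 0.2517]
orientation: [[-0.909, -0.417, 0.002], [-0.417, 0.909, 0.002], [-0.003, 0.0, -1.0]]
wrist_force: [0.8, -0.1, -0.1]
finger_gap: 0.0255
```

{"name": "drive_tool", "arguments": {
  "targets": [
    [[0.05,-0.37,-0.1],[0,0,0]],
    [[0.1,-0.75,-0.25],[0,0,0]],
    [[0.15,-1,-0.25],[0,0,0]]
  ]
}}

```text
clock: 24.42
position: [0.5264, 0.1597, 0.2768]
orientation: [[-0.909, -0.416, 0.003], [-0.416, 0.909, 0.001], [-0.004, -0.0, -1.0]]
wrist_force: [1.1, 1.1, -0.2]
finger_gap: 0.0257
```

{"name": "drive_tool", "arguments": {
  "targets": [
    [[0.05,-0.37,0],[0,0,0]],
    [[0.1,-0.75,0],[0,0,0]],
    [[0.15,-1,0],[0,0,0]]
  ]
}}

```text
clock: 24.67
position: [0.5532, 0.0621, 0.2738]
orientation: [[-0.91, -0.416, -0.001], [-0.416, 0.91, -0.0], [0.001, -0.0, -1.0]]
wrist_force: [1.0, 1.0, -0.2]
finger_gap: 0.0258
```

{"name": "drive_tool", "arguments": {
  "targets": [
    [[0.05,-0.37,0],[0,0,0]],
    [[0.1,-0.75,0],[0,0,0]],
    [[0.15,-1,0],[0,0,0]]
  ]
}}

```text
clock: 24.92
position: [0.5812, -0.0351, 0.2735]
orientation: [[-0.91, -0.416, -0.001], [-0.416, 0.91, -0.0], [0.001, 0.0, -1.0]]
wrist_force: [0.8, 0.7, -0.4]
finger_gap: 0.0257
```

{"name": "drive_tool", "arguments": {
  "targets": [
    [[0.05,-0.37,0],[0,0,0]],
    [[0.1,-0.75,0],[0,0,0]],
    [[0.15,-1,0],[0,0,0]]
  ]
}}

```text
clock: 25.17
position: [0.6093, -0.1323, 0.2733]
orientation: [[-0.91, -0.415, -0.001], [-0.415, 0.91, -0.0], [0.001, 0.0, -1.0]]
wrist_force: [-0.1, -0.3, -0.6]
finger_gap: 0.0254
```

```bash
python3 plan.py .6486 -.1834 .27 -45; python3 -c "
from h import *
c=cam('top'); print(cast(c,[(333,215),(320,208),(310,215)],.2), cast(c,[(357,285)],.02))"
```

```text
t 25.1667 pos [ 0.6093 -0.1323  0.2733] F [-0.1446 -0.2681 -0.6335] gap 0.025418199624929336 yaw -155.45555327833446
shift [-0.1458 -0.6281  0.0324] turn [ 0.0002 -0.0001 -0.3068]
[[ 0.619  -0.0816  0.2   ]
 [ 0.6326 -0.0563  0.2   ]
 [ 0.618  -0.0373  0.2   ]] [[ 0.5098 -0.1461  0.02  ]]
```

{"name": "drive_tool", "arguments": {
  "targets": [
    [[-0.05,-0.2,0],[0,0,-0.018]],
    [[-0.1,-0.4,0],[0,0,-0.037]],
    [[-0.146,-0.628,0],[0,0,-0.056]],
    [[-0.146,-0.628,0],[0,0,-0.075]],
    [[-0.146,-0.628,0],[0,0,-0.094]],
    [[-0.146,-0.628,0],[0,0,-0.113]],
    [[-0.146,-0.628,0],[0,0,-0.132]],
    [[-0.146,-0.628,0],[0,0,-0.151]]
  ],
  "gripper": 0.6
}}

```text
clock: 25.83
position: [0.6481, -0.1807, 0.2732]
orientation: [[-0.186, -0.983, -0.001], [-0.983, 0.186, 0.0], [0.0, 0.001, -1.0]]
wrist_force: [0.4, 0.6, 0.2]
finger_gap: 0.0685
```

{"name": "drive_tool", "arguments": {
  "targets": [
    [[0,0,0],[0,0,-0.019]],
    [[0,0,0],[0,0,-0.038]],
    [[0,0,0],[0,0,-0.057]],
    [[0,0,0],[0,0,-0.076]],
    [[0,0,0],[0,0,-0.095]],
    [[0,0,0],[0,0,-0.114]],
    [[0,0,0],[0,0,-0.133]],
    [[0,0,0],[0,0,-0.15]]
  ]
}}

```text
clock: 26.5
position: [0.6481, -0.1806, 0.2733]
orientation: [[0.686, -0.728, -0.001], [-0.728, -0.686, 0.0], [-0.001, 0.001, -1.0]]
wrist_force: [0.8, -1.1, 0.6]
finger_gap: 0.0681
```

{"name": "drive_tool", "arguments": {
  "targets": [
    [[0,0,0],[0,0,-0.005]],
    [[0,0,0],[0,0,-0.005]]
  ]
}}

```text
clock: 26.67
position: [0.6481, -0.1805, 0.2734]
orientation: [[0.705, -0.709, -0.001], [-0.709, -0.705, 0.0], [-0.001, 0.001, -1.0]]
wrist_force: [0.5, 0.0, -0.1]
finger_gap: 0.0684
```

```bash
python3 plan.py .6486 -.1834 .27 -45;python3 - <<'E'
from h import *
c=cam("wrist");np.save("w18c.npy",c[3])
cv2.imwrite("pics/w18.png",imaging.read_camera("wrist"))
E
```

```text
t 26.6667 pos [ 0.6481 -0.1805  0.2734] F [ 0.5047  0.0094 -0.062 ] gap 0.06837915975264688 yaw -45.16484840324656
shift [0.0235 0.0169 0.0337] turn [ 0.0001  0.0001 -0.0005]
```

View pics/w18.png

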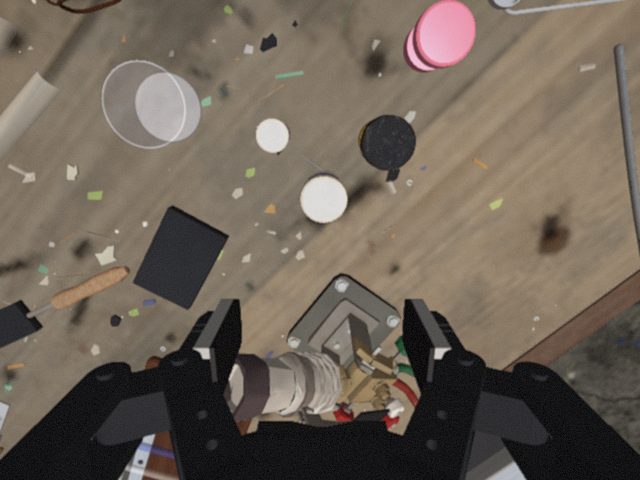

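```bash
python3 - <<'E'
from h import *
f,cx,cy,_=cam("wrist"); c=(f,cx,cy,np.load("w18c.npy")); im=cv2.imread("pics/w18.png")
g=cv2.cvtColor(im,cv2.COLOR_BGR2GRAY); hsv=cv2.cvtColor(im,cv2.COLOR_BGR2HSV)
def blob(m,x0,y0,x1,y1):
    k=np.zeros(m.shape,np.uint8);k[y0:y1,x0:x1]=m[y0:y1,x0:x1];n,l,st,ce=cv2.connectedComponentsWithStats(k); i=1+np.argmax(st[1:,4])
    cn=cv2.findContours((l==i).astype(np.uint8),0,2)[0][0]; return cv2.minEnclosingCircle(cn),ce[i]
for n,m,roi,z in [("pur",(g>170),(290,165,360,235),.062),("small",(g>170),(245,105,300,165),.045),("amb",(g<75),(355,105,425,170),.068)]:
    (q,r),ce=blob(m,*roi); P=cast(c,[ce],z)[0]; P2=cast(c,[[ce[0]+r,ce[1]]],z)[0]; print(n,q,r,ce,P,"rad",np.linalg.norm(P-P2))
print(proj(c,[[.648,-.1805,.062]]))
E
```

```text
pur (323.3461608886719, 199.0) 23.16598129272461 [323.4531 199.0625] [ 0.6505 -0.1846  0.062 ] rad 0.02291804393958319
small (271.6333312988281, 135.26666259765625) 17.068756103515625 [271.7218 135.2395] [ 0.7289 -0.1914  0.045 ] rad 0.01676798771441243
amb (387.4392395019531, 142.47372436523438) 28.551332473754883 [387.3596 142.0866] [ 0.6472 -0.2652  0.068 ] rad 0.026454654146296316
[[322.2792 203.6672]]
```

{"name": "drive_tool", "arguments": {
  "targets": [
    [[0.038,0.011,0.35],[0,0,0]],
    [[0.038,0.011,0.7],[0,0,0]],
    [[0.038,0.011,1],[0,0,0]],
    [[0.038,0.011,1],[0,0,0]]
  ]
}}

```text
clock: 27.05
position: [0.6464, -0.1834, 0.1667]
orientation: [[0.702, -0.712, -0.011], [-0.712, -0.702, 0.002], [-0.009, 0.006, -1.0]]
wrist_force: [-0.7, 0.8, -1.2]
finger_gap: 0.0684
```

{"name": "drive_tool", "arguments": {
  "targets": [
    [[0,0,0.25],[0,0,0]],
    [[0,0,0.45],[0,0,0]],
    [[0,0,0.55],[0,0,0]],
    [[0,0,0.55],[0,0,0]],
    [[0,0,0.55],[0,0,0]]
  ]
}}

```text
clock: 27.47
position: [0.6509, -0.1843, 0.12]
orientation: [[0.704, -0.71, 0.0], [-0.71, -0.704, -0.001], [0.001, 0.0, -1.0]]
wrist_force: [0.8, 0.1, 0.9]
finger_gap: 0.0687
```

```bash
python3 plan.py .650 -.184 .03 -45;python3 - <<'E'
from h import *
c=cam("wrist");np.save("w19c.npy",c[3])
im=imaging.read_camera("wrist");cv2.imwrite("pics/w19.png",im)
g=cv2.cvtColor(im,cv2.COLOR_BGR2GRAY); m=(g>170).astype(np.uint8)
n,l,st,ce=cv2.connectedComponentsWithStats(m)
for i in range(1,n):
    if st[i,4]>800: print(st[i],ce[i],cast(c,[ce[i]],.062)[0])
E
```

```text
t 27.4667 pos [ 0.6509 -0.1843  0.12  ] F [0.8028 0.1241 0.9149] gap 0.06867092215667779 yaw -45.25339677753524
shift [-0.009   0.0045  0.9   ] turn [ 0.     -0.0001 -0.0007]
[ 464    0   54   44 1142] [484.0841  23.0298] [ 0.6824 -0.327   0.062 ]
[ 508    0   80   24 1335] [545.8764   9.197 ] [ 0.666  -0.3514  0.062 ]
[  22   52  104  108 6888] [ 69.7003 111.535 ] [ 0.8027 -0.1507  0.062 ]
[ 210  126   55   56 2409] [237.1515 153.198 ] [ 0.7272 -0.1958  0.062 ]
[ 285  223   78   73 4431] [323.4927 259.0842] [ 0.6513 -0.1853  0.062 ]
```

View pics/w19.png

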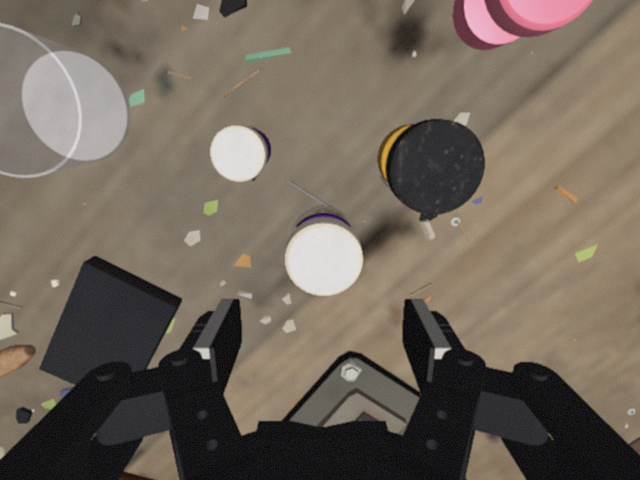

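{"name": "drive_tool", "arguments": {
  "targets": [
    [[0.005,0.003,0.25],[0,0,0]],
    [[0.005,0.003,0.55],[0,0,0]],
    [[0.005,0.003,0.8],[0,0,0]],
    [[0.005,0.003,0.9],[0,0,0]],
    [[0.005,0.003,0.9],[0,0,0]],
    [[0.005,0.003,0.9],[0,0,0]]
  ]
}}

```text
clock: 28.02
position: [0.6515, -0.1849, 0.0303]
orientation: [[0.704, -0.71, 0.001], [-0.71, -0.704, -0.001], [0.001, -0.0, -1.0]]
wrist_force: [0.2, -0.5, 1.0]
finger_gap: 0.068
```

{"name": "drive_tool", "arguments": {
  "targets": [
    [[0,0,0],[0,0,0]],
    [[0,0,0],[0,0,0]],
    [[0,0,0],[0,0,0]],
    [[0,0,0],[0,0,0]],
    [[0,0,0],[0,0,0]],
    [[0,0,0],[0,0,0]]
  ],
  "gripper": -1,
  "grip_force": 30
}}

```text
clock: 28.52
position: [0.6522, -0.1848, 0.0314]
orientation: [[0.704, -0.71, 0.004], [-0.71, -0.704, -0.001], [0.003, -0.002, -1.0]]
wrist_force: [-0.7, 0.3, 6.8]
finger_gap: 0.0471
```

```bash
python3 plan.py .651 -.185 .28 -45;python3 - <<'E'
from h import *
im=imaging.read_camera("wrist");cv2.imwrite("pics/w20.png",im)
E
```

```text
t 28.5167 pos [ 0.6522 -0.1848  0.0314] F [-0.7066  0.3193  6.7662] gap 0.04706407931375566 yaw -45.2172798425072
shift [ 0.0005  0.0038 -2.4862] turn [-0.0004 -0.0005 -0.0006]
```

View pics/w20.png

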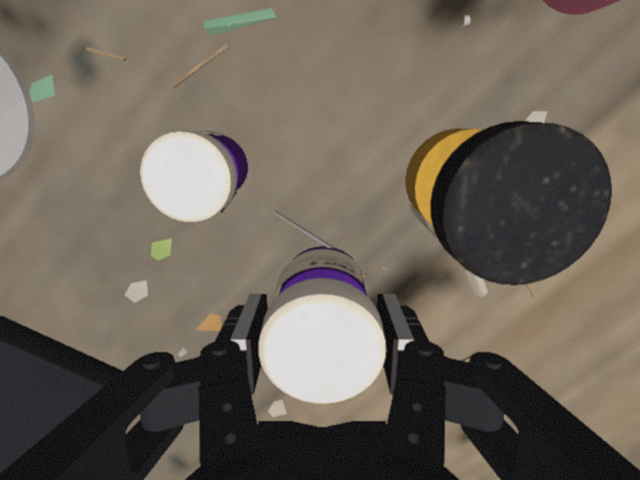

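{"name": "drive_tool", "arguments": {
  "targets": [
    [[0,0,-0.08],[0,0,0]],
    [[0,0,-0.3],[0,0,0]],
    [[0,0,-0.65],[0,0,0]],
    [[0,0,-1],[0,0,0]]
  ]
}}

```text
clock: 28.9
position: [0.6496, -0.1846, 0.1299]
orientation: [[0.704, -0.71, -0.002], [-0.71, -0.704, 0.0], [-0.002, 0.002, -1.0]]
wrist_force: [0.3, 0.3, 0.4]
finger_gap: 0.047
```

{"name": "drive_tool", "arguments": {
  "targets": [
    [[0,0,-0.35],[0,0,0]],
    [[0,0,-0.7],[0,0,0]],
    [[0,0,-1],[0,0,0]]
  ]
}}

```text
clock: 29.15
position: [0.6506, -0.1848, 0.2329]
orientation: [[0.704, -0.71, 0.003], [-0.71, -0.704, -0.0], [0.002, -0.002, -1.0]]
wrist_force: [0.8, -0.7, -1.0]
finger_gap: 0.0472
```

{"name": "drive_tool", "arguments": {
  "targets": [
    [[-0.1,-0.1,-0.25],[0,0,0]],
    [[-0.3,-0.3,-0.5],[0,0,0]],
    [[-0.55,-0.55,-0.55],[0,0,0]],
    [[-0.8,-0.8,-0.55],[0,0,0]],
    [[-1,-1,-0.55],[0,0,0]]
  ]
}}

```text
clock: 29.57
position: [0.6509, -0.0413, 0.286]
orientation: [[0.704, -0.71, 0.003], [-0.71, -0.704, 0.001], [0.001, -0.003, -1.0]]
wrist_force: [-0.1, 0.8, -1.0]
finger_gap: 0.047
```

```bash
python3 plan.py .5653 .1446 .28 -65.5
```

```text
t 29.5667 pos [ 0.6509 -0.0413  0.286 ] F [-0.0712  0.8131 -0.9577] gap 0.046959590918195425 yaw -45.25455732701048
shift [-1.923  -0.7001  0.0597] turn [-0.0004 -0.0001  0.0562]
```

{"name": "drive_tool", "arguments": {
  "targets": [
    [[-0.35,-0.1,0],[0,0,0.01]],
    [[-0.7,-0.22,0],[0,0,0.02]],
    [[-1,-0.35,0],[0,0,0.03]]
  ]
}}

```text
clock: 29.82
position: [0.6041, 0.0539, 0.2848]
orientation: [[0.556, -0.831, 0.0], [-0.831, -0.556, 0.001], [-0.0, -0.001, -1.0]]
wrist_force: [1.0, 0.2, -0.2]
finger_gap: 0.0471
```

```bash
python3 plan.py .5653 .1446 .16 -65.5
```

```text
t 29.8167 pos [0.6041 0.0539 0.2848] F [ 0.9578  0.1917 -0.1772] gap 0.047129516303171665 yaw -56.2259328496295
shift [-0.9696 -0.1811  1.2484] turn [-0.0001  0.      0.0258]
```

{"name": "drive_tool", "arguments": {
  "targets": [
    [[-0.35,-0.05,0.05],[0,0,0.01]],
    [[-0.7,-0.12,0.2],[0,0,0.02]],
    [[-0.97,-0.181,0.45],[0,0,0.0258]],
    [[-0.97,-0.181,0.8],[0,0,0.0258]],
    [[-0.97,-0.181,1],[0,0,0.0258]],
    [[-0.97,-0.181,1],[0,0,0.0258]],
    [[-0.97,-0.181,1],[0,0,0.0258]]
  ]
}}

```text
clock: 30.4
position: [0.5662, 0.1428, 0.1843]
orientation: [[0.418, -0.909, -0.001], [-0.909, -0.418, -0.001], [0.001, 0.001, -1.0]]
wrist_force: [1.0, 0.0, 0.7]
finger_gap: 0.047
```

```bash
python3 plan.py .5653 .1446 .12 -65.5;python3 - <<'E'
from ov import *
c=cam("wrist"); np.save("w21c.npy",c[3])
im=imaging.read_camera("wrist");cv2.imwrite("pics/w21.png",im)
cv2.imwrite("pics/w21o.png",overlay(c,im,.5056,.2756,24.5))
im=imaging.read_camera("top");cv2.imwrite("pics/top1.png",im)
E
```

```text
t 30.4 pos [0.5662 0.1428 0.1843] F [1.0385 0.0004 0.7195] gap 0.04701952369662227 yaw -65.30865854414486
shift [-0.0204 -0.0007  0.6425] turn [ 0.0002 -0.0001  0.0005]
```

View pics/w21o.png

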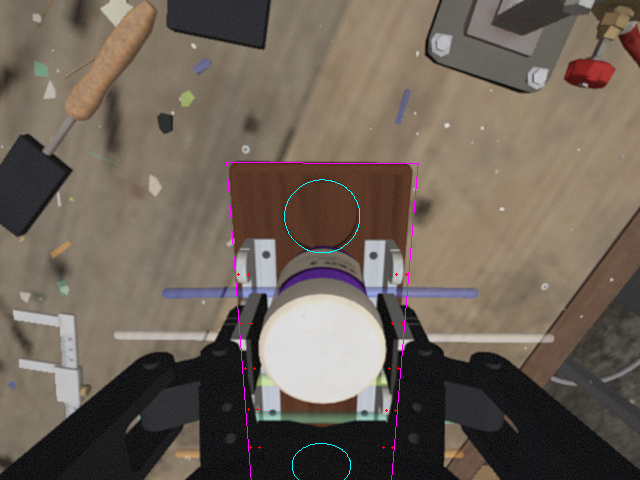

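View pics/top1.png

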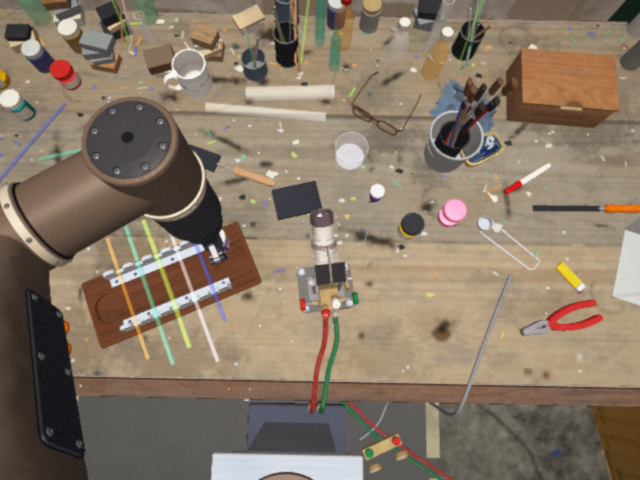

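{"name": "drive_tool", "arguments": {
  "targets": [
    [[-0.02,0,0.25],[0,0,0]],
    [[-0.02,0,0.55],[0,0,0]],
    [[-0.02,0,0.8],[0,0,0]],
    [[-0.02,0,0.85],[0,0,0]],
    [[-0.02,0,0.85],[0,0,0]],
    [[-0.02,0,0.85],[0,0,0]]
  ]
}}

```text
clock: 31.0
position: [0.567, 0.1451, 0.1009]
orientation: [[0.417, -0.909, 0.002], [-0.909, -0.417, 0.001], [0.0, -0.002, -1.0]]
wrist_force: [0.4, -0.3, -0.4]
finger_gap: 0.0472
```

```bash
python3 plan.py .5653 .1446 .0405 -65.5;python3 - <<'E'
from ov import *
c=cam("wrist")
im=imaging.read_camera("wrist");cv2.imwrite("pics/w22.png",im)
E
```

```text
t 31.0 pos [0.567  0.1451 0.1009] F [ 0.4352 -0.2737 -0.3648] gap 0.04720740025721166 yaw -65.33451740375544
shift [-0.0033  0.0189  0.6039] turn [-0.0004 -0.0001  0.0005]
```

View pics/w22.png

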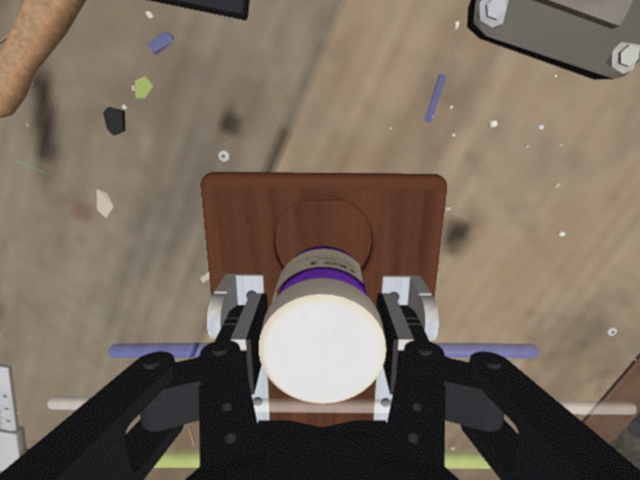

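{"name": "drive_tool", "arguments": {
  "targets": [
    [[0,0.01,0.15],[0,0,0]],
    [[0,0.01,0.3],[0,0,0]],
    [[0,0.01,0.45],[0,0,0]],
    [[0,0.01,0.55],[0,0,0]],
    [[0,0.01,0.59],[0,0,0]],
    [[0,0.01,0.59],[0,0,0]],
    [[0,0.01,0.59],[0,0,0]]
  ]
}}

```text
clock: 31.63
position: [0.5654, 0.1447, 0.0409]
orientation: [[0.418, -0.909, 0.001], [-0.909, -0.418, 0.0], [0.0, -0.001, -1.0]]
wrist_force: [0.2, -0.6, -1.2]
finger_gap: 0.0471
```

```bash
python3 plan.py .5653 .1446 .0395 -65.5;python3 - <<'E'
from ov import *
im=imaging.read_camera("wrist");cv2.imwrite("pics/w23.png",im)
E
```

```text
t 31.6333 pos [0.5654 0.1447 0.0409] F [ 0.1794 -0.5946 -1.2092] gap 0.04711341919677419 yaw -65.31792212178986
shift [0.0006 0.0012 0.0138] turn [-0.0002 -0.      0.0005]
```

View pics/w23.png

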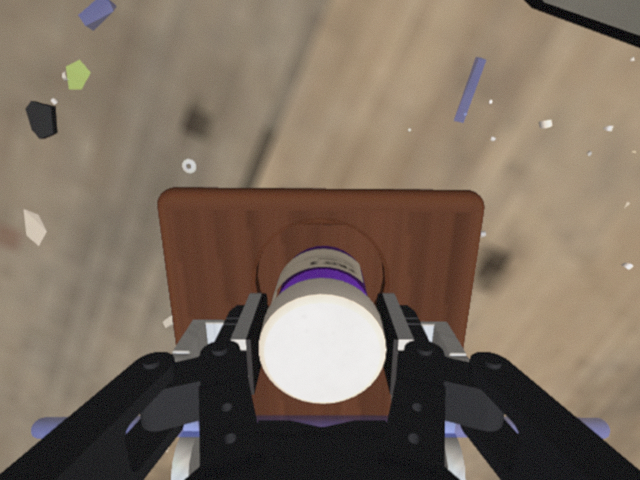

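{"name": "drive_tool", "arguments": {
  "targets": [
    [[0,0,0.01],[0,0,0]],
    [[0,0,0.015],[0,0,0]],
    [[0,0,0.015],[0,0,0]]
  ]
}}

```text
clock: 31.93
position: [0.5653, 0.1447, 0.0394]
orientation: [[0.418, -0.909, 0.001], [-0.909, -0.418, 0.001], [0.0, -0.002, -1.0]]
wrist_force: [-1.9, -0.2, 3.1]
finger_gap: 0.0471
```

{"name": "drive_tool", "arguments": {
  "targets": [
    [[0,0,0],[0,0,0]],
    [[0,0,0],[0,0,0]],
    [[0,0,0],[0,0,0]],
    [[0,0,0],[0,0,0]]
  ],
  "gripper": 0.5
}}

```text
clock: 32.27
position: [0.5646, 0.1444, 0.0383]
orientation: [[0.417, -0.909, -0.0], [-0.909, -0.417, -0.0], [0.0, 0.0, -1.0]]
wrist_force: [0.4, 0.7, -0.5]
finger_gap: 0.0637
```

{"name": "drive_tool", "arguments": {
  "targets": [
    [[0,0,-0.1],[0,0,0]],
    [[0,0,-0.35],[0,0,0]],
    [[0,0,-0.7],[0,0,0]],
    [[0,0,-1],[0,0,0]],
    [[0,0,-1],[0,0,0]]
  ]
}}

```text
clock: 32.68
position: [0.5681, 0.1458, 0.1457]
orientation: [[0.419, -0.908, 0.009], [-0.908, -0.419, 0.004], [0.0, -0.01, -1.0]]
wrist_force: [1.6, 0.4, 0.8]
finger_gap: 0.0639
```

```bash
python3 plan.py .6472 -.2652 .28 -45;python3 - <<'E'
from ov import *
im=imaging.read_camera("wrist");cv2.imwrite("pics/w24.png",im)
E
```

```text
t 32.6833 pos [0.5681 0.1458 0.1457] F [1.5532 0.3676 0.8377] gap 0.06390108753168905 yaw -65.2569876645814
shift [ 4.0639  0.9884 -1.3513] turn [-0.0016 -0.0004 -0.0563]
```

View pics/w24.png

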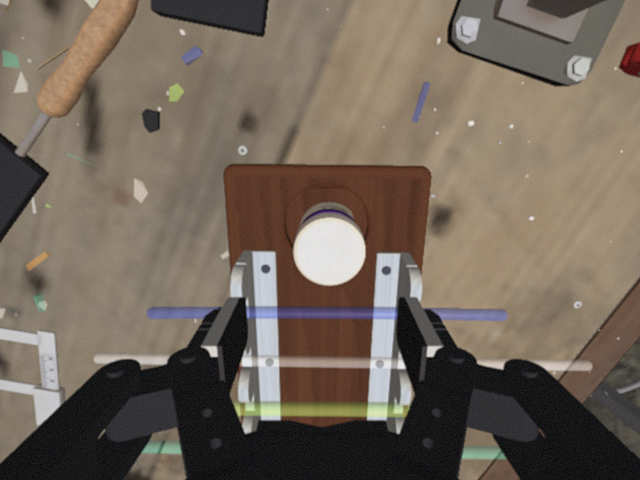

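{"name": "drive_tool", "arguments": {
  "targets": [
    [[0.05,0,-0.3],[0,0,0]],
    [[0.2,0.1,-0.65],[0,0,0]],
    [[0.5,0.2,-0.9],[0,0,0]],
    [[0.8,0.2,-1],[0,0,0]]
  ],
  "gripper": 0.75
}}

```text
clock: 33.07
position: [0.5802, 0.0629, 0.2429]
orientation: [[0.419, -0.908, 0.005], [-0.908, -0.419, 0.001], [0.001, -0.005, -1.0]]
wrist_force: [1.0, 0.2, 1.0]
finger_gap: 0.075
```

{"name": "drive_tool", "arguments": {
  "targets": [
    [[0.35,0.08,-0.2],[0,0,0]],
    [[0.7,0.17,-0.35],[0,0,0]],
    [[1,0.25,-0.35],[0,0,0]]
  ]
}}

```text
clock: 33.32
position: [0.6002, -0.04, 0.2769]
orientation: [[0.418, -0.909, 0.004], [-0.909, -0.418, 0.0], [0.002, -0.004, -1.0]]
wrist_force: [1.5, 0.3, -0.0]
finger_gap: 0.075
```

{"name": "drive_tool", "arguments": {
  "targets": [
    [[0.35,0.08,0],[0,0,0]],
    [[0.7,0.17,0],[0,0,0]],
    [[1,0.25,0],[0,0,0]]
  ]
}}

```text
clock: 33.57
position: [0.6176, -0.1413, 0.273]
orientation: [[0.417, -0.909, -0.001], [-0.909, -0.417, 0.0], [-0.0, 0.001, -1.0]]
wrist_force: [0.5, 0.4, 0.3]
finger_gap: 0.0746
```

{"name": "drive_tool", "arguments": {
  "targets": [
    [[0.35,0.08,0],[0,0,-0.018]],
    [[0.7,0.17,0],[0,0,-0.036]],
    [[1,0.25,0],[0,0,-0.056]]
  ]
}}

```text
clock: 33.82
position: [0.6366, -0.2427, 0.2727]
orientation: [[0.708, -0.706, -0.001], [-0.706, -0.708, 0.0], [-0.001, 0.001, -1.0]]
wrist_force: [0.6, 0.5, -0.3]
finger_gap: 0.0747
```

```bash
python3 plan.py .6465 -.265 .15 -45
```

```text
t 33.8167 pos [ 0.6366 -0.2427  0.2727] F [ 0.6062  0.4969 -0.2974] gap 0.07473743432576958 yaw -44.92709374821312
shift [0.2287 0.0875 1.2272] turn [0.0001 0.0002 0.0002]
```

{"name": "drive_tool", "arguments": {
  "targets": [
    [[0.1,0.04,0.25],[0,0,0]],
    [[0.2,0.08,0.6],[0,0,0]],
    [[0.229,0.088,0.9],[0,0,0]],
    [[0.229,0.088,1],[0,0,0]],
    [[0.229,0.088,1],[0,0,0]]
  ]
}}

```text
clock: 34.23
position: [0.6447, -0.2628, 0.1695]
orientation: [[0.704, -0.71, -0.007], [-0.71, -0.704, 0.001], [-0.006, 0.004, -1.0]]
wrist_force: [-1.1, 0.2, 0.2]
finger_gap: 0.0747
```

{"name": "drive_tool", "arguments": {
  "targets": [
    [[0,0,0.2],[0,0,0]],
    [[0,0,0.4],[0,0,0]],
    [[0,0,0.4],[0,0,0]],
    [[0,0,0.4],[0,0,0]]
  ]
}}

```text
clock: 34.57
position: [0.6472, -0.2627, 0.1348]
orientation: [[0.705, -0.709, 0.0], [-0.709, -0.705, -0.001], [0.0, 0.0, -1.0]]
wrist_force: [0.8, -0.1, 1.0]
finger_gap: 0.0744
```

```bash
python3 plan.py .6465 -.265 .035 -45;python3 - <<'E'
from h import *
c=cam("wrist")
im=imaging.read_camera("wrist");cv2.imwrite("pics/w25.png",im)
g=cv2.cvtColor(im,cv2.COLOR_BGR2GRAY); m=(g<75).astype(np.uint8); m[:,:255]=0;m[:,390:]=0;m[320:]=0
n,l,st,ce=cv2.connectedComponentsWithStats(m)
for i in range(1,n):
    if st[i,4]>800: print(st[i],ce[i],cast(c,[[st[i,0]+st[i,2]/2,st[i,1]+st[i,3]/2]],.068)[0],cast(c,[ce[i]],.068)[0])
E
```

```text
t 34.5667 pos [ 0.6472 -0.2627  0.1348] F [ 0.7909 -0.1313  1.0014] gap 0.07438135150244327 yaw -45.15614309865443
shift [0.0112 0.0207 0.9975] turn [ 0.     -0.0001 -0.0004]
[ 260  207  109  113 6142] [321.8719 255.9608] [ 0.6469 -0.2553  0.068 ] [ 0.6472 -0.2621  0.068 ]
```

View pics/w25.png

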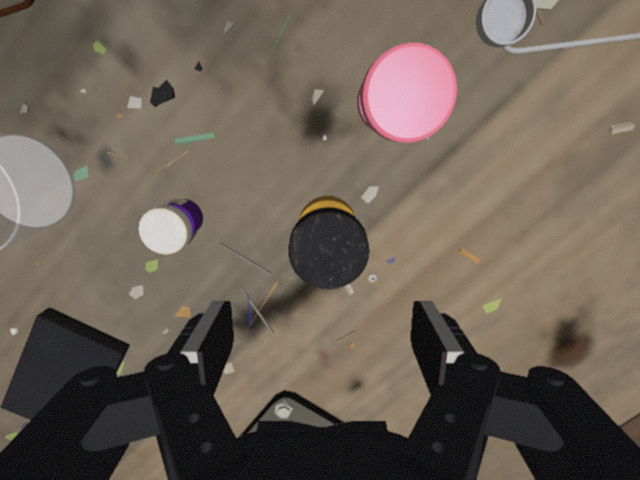

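```bash
python3 - <<'E'
from h import *
c=cam("wrist"); print(cast(c,[[329,247.5],[289,247.5],[369,247.5]],.068)); P=cast(c,[[329,247.5]],.068)[0]
import subprocess; print(subprocess.run(["python3","plan.py",str(P[0]),str(P[1]),"0.035","-45"],capture_output=True,text=True).stdout)
E
```

```text
[[ 0.6485 -0.2691  0.068 ]
 [ 0.6659 -0.2518  0.068 ]
 [ 0.6312 -0.2863  0.068 ]]
t 34.6167 pos [ 0.6478 -0.2629  0.1357] F [ 0.4123 -0.6674  1.6223] gap 0.07443337158226404 yaw -45.15231624293821
shift [0.0464 0.0388 1.007 ] turn [-0.0001 -0.0003 -0.0004]
```

{"name": "drive_tool", "arguments": {
  "targets": [
    [[0.02,0.02,0.1],[0,0,0]],
    [[0.04,0.037,0.3],[0,0,0]],
    [[0.04,0.037,0.6],[0,0,0]],
    [[0.04,0.037,0.85],[0,0,0]],
    [[0.04,0.037,1],[0,0,0]],
    [[0.04,0.037,1],[0,0,0]],
    [[0.04,0.037,1],[0,0,0]]
  ]
}}

```text
clock: 35.2
position: [0.6473, -0.2687, 0.0337]
orientation: [[0.705, -0.709, -0.0], [-0.709, -0.705, -0.0], [-0.0, 0.0, -1.0]]
wrist_force: [0.2, -0.5, 0.6]
finger_gap: 0.0751
```

{"name": "drive_tool", "arguments": {
  "targets": [
    [[0,0,0],[0,0,0]],
    [[0,0,0],[0,0,0]],
    [[0,0,0],[0,0,0]],
    [[0,0,0],[0,0,0]],
    [[0,0,0],[0,0,0]],
    [[0,0,0],[0,0,0]]
  ],
  "gripper": -1,
  "grip_force": 30
}}

```text
clock: 35.7
position: [0.6485, -0.2689, 0.0357]
orientation: [[0.705, -0.709, 0.004], [-0.709, -0.705, -0.001], [0.003, -0.002, -1.0]]
wrist_force: [-0.3, 0.4, 6.9]
finger_gap: 0.0511
```

```bash
python3 plan.py .648 -.268 .28 -45;python3 - <<'E'
from h import *
im=imaging.read_camera("wrist");cv2.imwrite("pics/w26.png",im)
E
```

```text
t 35.7 pos [ 0.6485 -0.2689  0.0357] F [-0.2776  0.3729  6.878 ] gap 0.051122546379858975 yaw -45.18153063855615
shift [-0.0016 -0.0071 -2.443 ] turn [-0.0003 -0.0005 -0.0005]
```

View pics/w26.png

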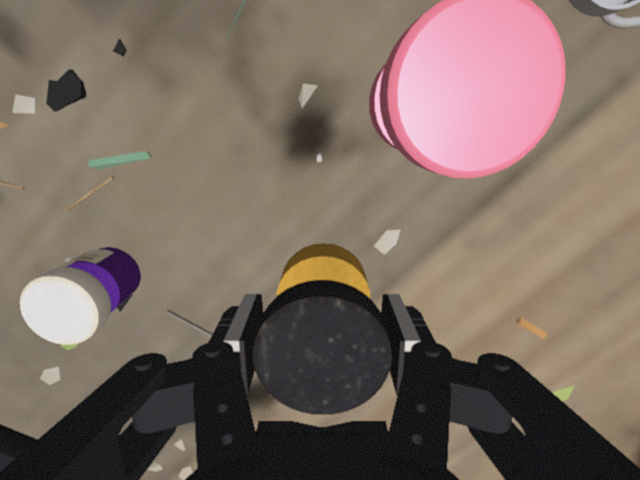

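{"name": "drive_tool", "arguments": {
  "targets": [
    [[0,0,-0.08],[0,0,0]],
    [[0,0,-0.3],[0,0,0]],
    [[0,0,-0.65],[0,0,0]],
    [[0,0,-1],[0,0,0]]
  ]
}}

```text
clock: 36.08
position: [0.646, -0.2682, 0.134]
orientation: [[0.704, -0.71, -0.003], [-0.71, -0.704, 0.001], [-0.002, 0.001, -1.0]]
wrist_force: [1.0, -0.3, 0.0]
finger_gap: 0.051
```

{"name": "drive_tool", "arguments": {
  "targets": [
    [[0,0,-0.35],[0,0,0]],
    [[-0.05,-0.05,-0.7],[0,0,0]],
    [[-0.2,-0.15,-1],[0,0,0]]
  ]
}}

```text
clock: 36.33
position: [0.6437, -0.245, 0.2366]
orientation: [[0.703, -0.711, 0.002], [-0.711, -0.703, -0.001], [0.002, -0.001, -1.0]]
wrist_force: [0.4, 1.0, 0.3]
finger_gap: 0.0509
```

{"name": "drive_tool", "arguments": {
  "targets": [
    [[-0.2,-0.1,-0.25],[0,0,0]],
    [[-0.5,-0.25,-0.5],[0,0,0]],
    [[-0.75,-0.4,-0.6],[0,0,0]],
    [[-1,-0.6,-0.6],[0,0,0]]
  ]
}}

```text
clock: 36.67
position: [0.6158, -0.13, 0.2981]
orientation: [[0.704, -0.71, 0.006], [-0.71, -0.704, -0.0], [0.005, -0.004, -1.0]]
wrist_force: [1.1, 0.1, -2.2]
finger_gap: 0.0511
```

```bash
python3 plan.py .4459 .4066 .29 -65.5
```

```text
t 36.6667 pos [ 0.6158 -0.13    0.2981] F [ 1.0849  0.1239 -2.1828] gap 0.05110266956601876 yaw -45.25346799738136
shift [-5.0071 -2.5706  0.0698] turn [-0.0008 -0.0006  0.0562]
```

{"name": "drive_tool", "arguments": {
  "targets": [
    [[-0.33,-0.15,0],[0,0,0]],
    [[-0.67,-0.32,0],[0,0,0]],
    [[-1,-0.5,0],[0,0,0]]
  ]
}}

```text
clock: 36.92
position: [0.5794, -0.023, 0.2941]
orientation: [[0.704, -0.71, 0.001], [-0.71, -0.704, 0.001], [0.0, -0.001, -1.0]]
wrist_force: [-0.0, 1.4, -1.2]
finger_gap: 0.0508
```

{"name": "drive_tool", "arguments": {
  "targets": [
    [[-0.33,-0.16,0],[0,0,0]],
    [[-0.67,-0.33,0],[0,0,0]],
    [[-1,-0.51,0],[0,0,0]]
  ]
}}

```text
clock: 37.17
position: [0.5451, 0.084, 0.2943]
orientation: [[0.704, -0.71, 0.001], [-0.71, -0.704, 0.001], [-0.0, -0.001, -1.0]]
wrist_force: [0.7, 0.4, -0.6]
finger_gap: 0.0512
```

{"name": "drive_tool", "arguments": {
  "targets": [
    [[-0.33,-0.16,0],[0,0,0]],
    [[-0.67,-0.33,0],[0,0,0]],
    [[-1,-0.51,0],[0,0,0]]
  ]
}}

```text
clock: 37.42
position: [0.5109, 0.1909, 0.2944]
orientation: [[0.704, -0.71, 0.001], [-0.71, -0.704, 0.001], [-0.0, -0.001, -1.0]]
wrist_force: [0.0, 0.7, -0.3]
finger_gap: 0.0509
```

{"name": "drive_tool", "arguments": {
  "targets": [
    [[-0.33,-0.16,0],[0,0,0.018]],
    [[-0.67,-0.33,0],[0,0,0.036]],
    [[-1,-0.51,0],[0,0,0.056]]
  ]
}}

```text
clock: 37.67
position: [0.4767, 0.2975, 0.2944]
orientation: [[0.413, -0.911, 0.0], [-0.911, -0.413, 0.001], [-0.001, -0.001, -1.0]]
wrist_force: [1.4, 0.2, -0.6]
finger_gap: 0.051
```

```bash
python3 plan.py .4459 .4066 .19 -65.5
```

```text
t 37.6667 pos [0.4767 0.2975 0.2944] F [ 1.4074  0.1861 -0.5909] gap 0.051019231279079647 yaw -65.5811356696163
shift [-1.1195 -0.1696  1.045 ] turn [-0.0001  0.0001 -0.0002]
```

{"name": "drive_tool", "arguments": {
  "targets": [
    [[-0.33,-0.05,0],[0,0,0]],
    [[-0.67,-0.1,0.1],[0,0,0]],
    [[-0.97,-0.15,0.3],[0,0,0]],
    [[-1,-0.17,0.6],[0,0,0]],
    [[-1,-0.17,0.9],[0,0,0]],
    [[-1,-0.17,1],[0,0,0]]
  ]
}}

```text
clock: 38.17
position: [0.4495, 0.393, 0.1893]
orientation: [[0.419, -0.908, -0.004], [-0.908, -0.419, -0.004], [0.002, 0.006, -1.0]]
wrist_force: [-0.7, -0.9, -1.7]
finger_gap: 0.0508
```

{"name": "drive_tool", "arguments": {
  "targets": [
    [[-0.1,0,0.1],[0,0,0]],
    [[-0.12,0,0.3],[0,0,0]],
    [[-0.12,0,0.3],[0,0,0]],
    [[-0.12,0,0.3],[0,0,0]]
  ]
}}

```text
clock: 38.5
position: [0.4468, 0.4049, 0.164]
orientation: [[0.418, -0.908, -0.0], [-0.908, -0.418, -0.001], [0.001, 0.0, -1.0]]
wrist_force: [-0.3, -0.2, 0.2]
finger_gap: 0.0512
```

```bash
python3 plan.py .4459 .4066 .1 -65.5;python3 - <<'E'
from ov import *
c=cam("wrist"); np.save("w27c.npy",c[3])
im=imaging.read_camera("wrist");cv2.imwrite("pics/w27.png",im)
cv2.imwrite("pics/w27o.png",overlay(c,im,.5056,.2756,24.5))
E
```

```text
t 38.5 pos [0.4468 0.4049 0.164 ] F [-0.3432 -0.2256  0.1955] gap 0.051249433208314425 yaw -65.28373426227543
shift [-0.0197  0.0005  0.6403] turn [ 0.0001 -0.0001  0.0006]
```

View pics/w27o.png

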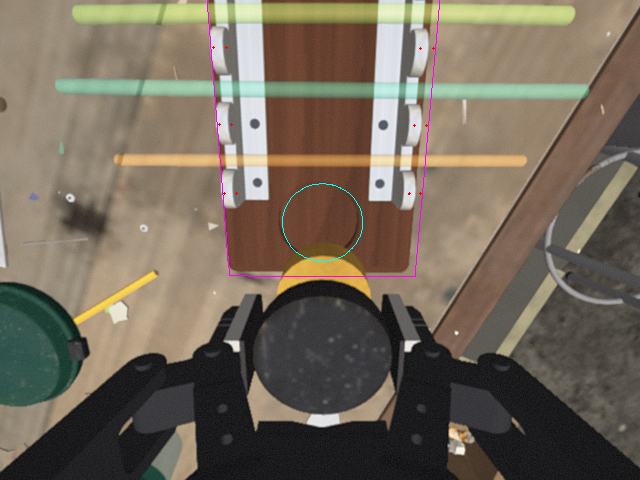

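```bash
python3 - <<'E'
from ov import *
f,cx,cy,_=cam("wrist"); c=(f,cx,cy,np.load("w27c.npy")); T=manip.get_state()
for z in(0,.05,.1): 
    P=cast(c,[[185,440],[165,470],[72,348]],z); print(z,P[:,:2], (P-T["position"])@T["orientation"][:,:2])
E
```

```text
0 [[0.4768 0.6942]
 [0.4836 0.7448]
 [0.6139 0.6295]] [[-0.25   -0.1474]
 [-0.2931 -0.1748]
 [-0.1339 -0.2449]]
0.05 [[0.4773 0.6351]
 [0.483  0.6774]
 [0.5919 0.581 ]] [[-0.1962 -0.1232]
 [-0.2322 -0.1461]
 [-0.0991 -0.2047]]
0.1 [[0.4778 0.576 ]
 [0.4824 0.61  ]
 [0.5699 0.5325]] [[-0.1423 -0.099 ]
 [-0.1713 -0.1174]
 [-0.0643 -0.1646]]
```

{"name": "drive_tool", "arguments": {
  "targets": [
    [[-0.02,-0.015,0.25],[0,0,0]],
    [[-0.02,-0.015,0.5],[0,0,0]],
    [[-0.02,-0.015,0.75],[0,0,0]],
    [[-0.02,-0.015,0.85],[0,0,0]],
    [[-0.02,-0.015,0.85],[0,0,0]],
    [[-0.02,-0.015,0.85],[0,0,0]]
  ]
}}

```text
clock: 39.05
position: [0.4479, 0.4079, 0.0798]
orientation: [[0.418, -0.908, 0.001], [-0.908, -0.418, 0.001], [-0.0, -0.001, -1.0]]
wrist_force: [0.4, 0.6, 0.4]
finger_gap: 0.0514
```

```bash
python3 plan.py .4459 .4066 .0447 -65.5;python3 - <<'E'
from ov import *
im=imaging.read_camera("wrist");cv2.imwrite("pics/w28.png",im)
E
```

```text
t 39.05 pos [0.4479 0.4079 0.0798] F [0.3536 0.6304 0.3611] gap 0.05138710582063 yaw -65.2711863566529
shift [0.0035 0.0245 0.3506] turn [-0.0002  0.      0.0006]
```

View pics/w28.png

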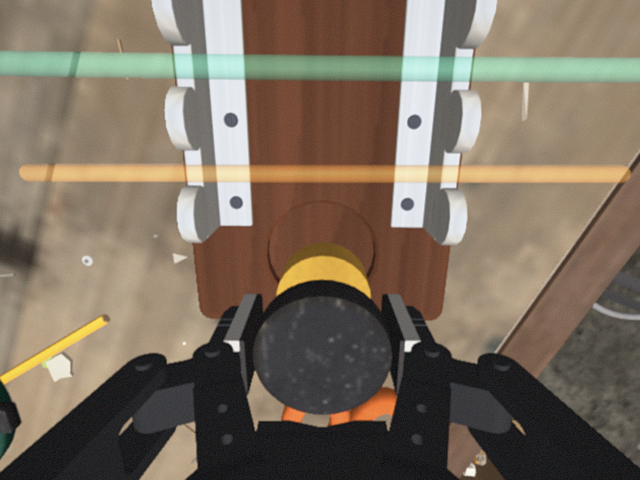

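{"name": "drive_tool", "arguments": {
  "targets": [
    [[0,0.005,0.12],[0,0,0]],
    [[0,0.005,0.22],[0,0,0]],
    [[0,0.005,0.31],[0,0,0]],
    [[0,0.005,0.34],[0,0,0]],
    [[0,0.005,0.34],[0,0,0]],
    [[0,0.005,0.34],[0,0,0]]
  ]
}}

```text
clock: 39.6
position: [0.4468, 0.4072, 0.0445]
orientation: [[0.418, -0.908, -0.0], [-0.908, -0.418, -0.0], [0.0, 0.0, -1.0]]
wrist_force: [0.3, -0.0, -1.3]
finger_gap: 0.0511
```

```bash
python3 plan.py .4459 .4066 .0437 -65.5;python3 - <<'E'
from ov import *
im=imaging.read_camera("wrist");cv2.imwrite("pics/w29.png",im)
E
```

```text
t 39.6 pos [0.4468 0.4072 0.0445] F [ 0.3253 -0.024  -1.3195] gap 0.05111496231521562 yaw -65.2807932805565
shift [0.0014 0.0106 0.0077] turn [ 0.     -0.      0.0006]
```

View pics/w29.png

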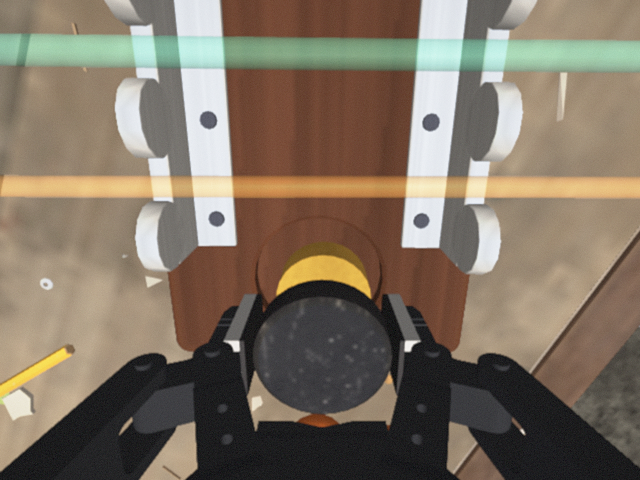

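```bash
python3 - <<'E'
from ov import *
c=cam("wrist"); T=manip.get_state()
print("rim far point from img:",cast(c,[[320,217]],.018)[0]," jar edge at floor z=.009:",cast(c,[[323,243]],.0085)[0], "at z=.018 silhouette",cast(c,[[323,243]],.018)[0])
print("expected rim", rackpts(.5056,.2756,24.5,[(0,.111,.018)]), proj(c,rackpts(.5056,.2756,24.5,[(0,.111,.018)])), "TCP",T["position"])
P=T["position"].copy();P[2]=.0085; print("expected jar near edge px",proj(c,[P+.025*T["orientation"][:,0]]))
E
```

```text
rim far point from img: [0.4623 0.3763 0.018 ]  jar edge at floor z=.009: [0.4541 0.3905 0.0085] at z=.018 silhouette [0.4555 0.3876 0.018 ]
expected rim [[0.4596 0.3766 0.018 ]] [[324.8281 219.9191]] TCP [0.4468 0.4072 0.0445]
expected jar near edge px [[322.2613 230.4256]]
```

```bash
python3 - <<'E'
from ov import *
c=cam("wrist"); T=manip.get_state()
for z in (.070,.076):
  P=cast(c,[[322.5,347.5],[322.5,282],[322.5,413]],z); print(z,(P-T["position"])@T["orientation"][:,:2])
im=cv2.imread("pics/w29.png"); cv2.imwrite("pics/w29z.png",cv2.resize(im[200:430,230:420],None,fx=3,fy=2.6))
E
```

```text
0.07 [[-0.0019  0.    ]
 [ 0.0247 -0.    ]
 [-0.0323  0.    ]]
0.076 [[ 0.0022 -0.    ]
 [ 0.0275 -0.    ]
 [-0.0266  0.    ]]
```

View pics/w29z.png

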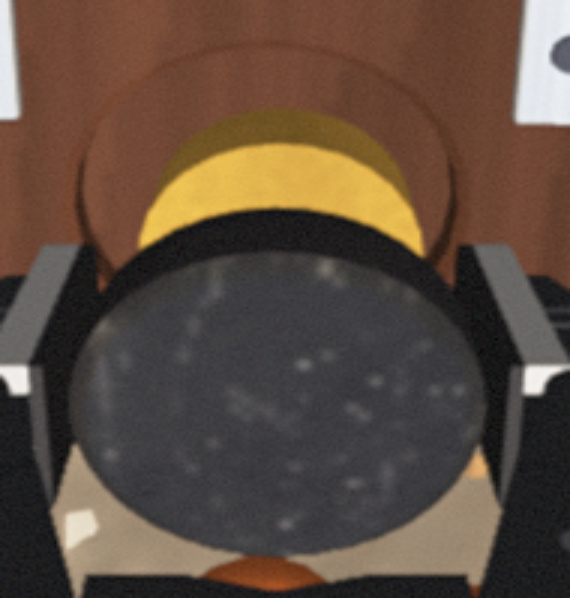

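{"name": "drive_tool", "arguments": {
  "targets": [
    [[0.01,0.005,0.004],[0,0,0]],
    [[0.015,0.005,0.008],[0,0,0]],
    [[0.015,0.005,0.012],[0,0,0]],
    [[0.015,0.005,0.012],[0,0,0]]
  ]
}}

```text
clock: 39.98
position: [0.4471, 0.4059, 0.0437]
orientation: [[0.418, -0.908, 0.0], [-0.908, -0.418, 0.001], [-0.0, -0.001, -1.0]]
wrist_force: [-1.4, 0.2, 3.7]
finger_gap: 0.0513
```

{"name": "drive_tool", "arguments": {
  "targets": [
    [[0,0,0],[0,0,0]],
    [[0,0,0],[0,0,0]],
    [[0,0,0],[0,0,0]],
    [[0,0,0],[0,0,0]]
  ],
  "gripper": 0.55
}}

```text
clock: 40.32
position: [0.4469, 0.4057, 0.0431]
orientation: [[0.418, -0.908, -0.0], [-0.908, -0.418, -0.0], [0.0, 0.0, -1.0]]
wrist_force: [-0.9, -0.2, 0.6]
finger_gap: 0.066
```

{"name": "drive_tool", "arguments": {
  "targets": [
    [[0,0,-0.1],[0,0,0]],
    [[0,0,-0.35],[0,0,0]],
    [[0,0,-0.7],[0,0,0]],
    [[0,0,-1],[0,0,0]],
    [[0,0,-1],[0,0,0]]
  ]
}}

```text
clock: 40.73
position: [0.4494, 0.4085, 0.1508]
orientation: [[0.419, -0.908, 0.007], [-0.908, -0.419, 0.008], [-0.004, -0.01, -1.0]]
wrist_force: [1.0, 1.0, 1.6]
finger_gap: 0.0663
```

{"name": "drive_tool", "arguments": {
  "targets": [
    [[0.2,0.05,-0.3],[0,0,0]],
    [[0.5,0.1,-0.6],[0,0,0]],
    [[0.7,0.1,-0.9],[0,0,0]],
    [[0.8,0.1,-1],[0,0,0]],
    [[0.8,0.1,-1],[0,0,0]]
  ]
}}

```text
clock: 41.15
position: [0.4732, 0.3282, 0.2478]
orientation: [[0.417, -0.909, 0.005], [-0.909, -0.417, 0.005], [-0.002, -0.007, -1.0]]
wrist_force: [0.3, 0.8, -0.5]
finger_gap: 0.066
```

```bash
python3 - <<'E'
from ov import *
for n in("wrist","top","scene"): cv2.imwrite(f"pics/{n}_f1.png",imaging.read_camera(n))
E
```

```text
(no output)
```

View pics/wrist_f1.png

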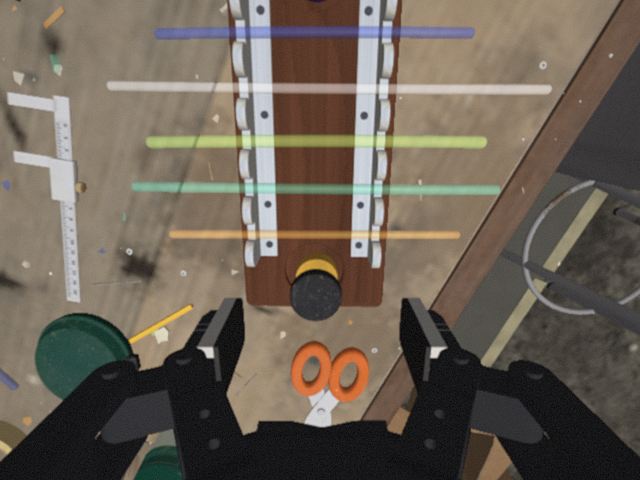

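View pics/scene_f1.png

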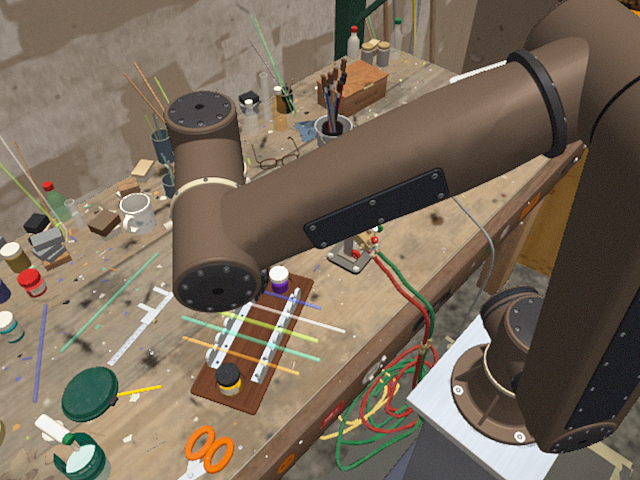

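{"name": "drive_tool", "arguments": {
  "targets": [
    [[0.35,0.1,-0.1],[0,0,0]],
    [[0.7,0.2,-0.2],[0,0,0]],
    [[1,0.3,-0.3],[0,0,0]]
  ]
}}

```text
clock: 41.55
position: [0.4851, 0.2245, 0.2717]
orientation: [[0.42, -0.908, -0.003], [-0.908, -0.42, -0.002], [0.001, 0.003, -1.0]]
wrist_force: [0.4, -0.3, -0.1]
finger_gap: 0.0661
```

{"name": "drive_tool", "arguments": {
  "targets": [
    [[0.35,0.1,0],[0,0,0]],
    [[0.7,0.2,0],[0,0,0]],
    [[1,0.3,0],[0,0,0]]
  ]
}}

```text
clock: 41.8
position: [0.5, 0.1208, 0.272]
orientation: [[0.419, -0.908, -0.002], [-0.908, -0.419, -0.001], [0.0, 0.002, -1.0]]
wrist_force: [0.6, 0.2, 0.1]
finger_gap: 0.066
```

{"name": "drive_tool", "arguments": {
  "targets": [
    [[0.35,0.1,0],[0,0,0]],
    [[0.7,0.2,0],[0,0,0]],
    [[1,0.3,0],[0,0,0]]
  ]
}}

```text
clock: 42.05
position: [0.5146, 0.0174, 0.2719]
orientation: [[0.419, -0.908, -0.002], [-0.908, -0.419, -0.001], [-0.0, 0.002, -1.0]]
wrist_force: [0.7, 0.2, -0.3]
finger_gap: 0.0662
```

{"name": "drive_tool", "arguments": {
  "targets": [
    [[0.35,0.1,0],[0,0,0]],
    [[0.7,0.2,0],[0,0,0]],
    [[1,0.3,0],[0,0,0]],
    [[1,0.3,0],[0,0,0]]
  ]
}}

```text
clock: 42.38
position: [0.5293, -0.0882, 0.2714]
orientation: [[0.416, -0.909, -0.003], [-0.909, -0.416, -0.001], [-0.0, 0.004, -1.0]]
wrist_force: [0.1, 0.4, -0.8]
finger_gap: 0.0659
```

```bash
python3 - <<'E'
from ov import *
im=imaging.read_camera("top"); cv2.imwrite("pics/top_f2.png",im)
a=cv2.resize(im[180:380,60:300],None,fx=3,fy=3,interpolation=cv2.INTER_CUBIC); cv2.imwrite("pics/top_f2z.png",a)
E
```

```text
(no output)
```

View pics/top_f2z.png

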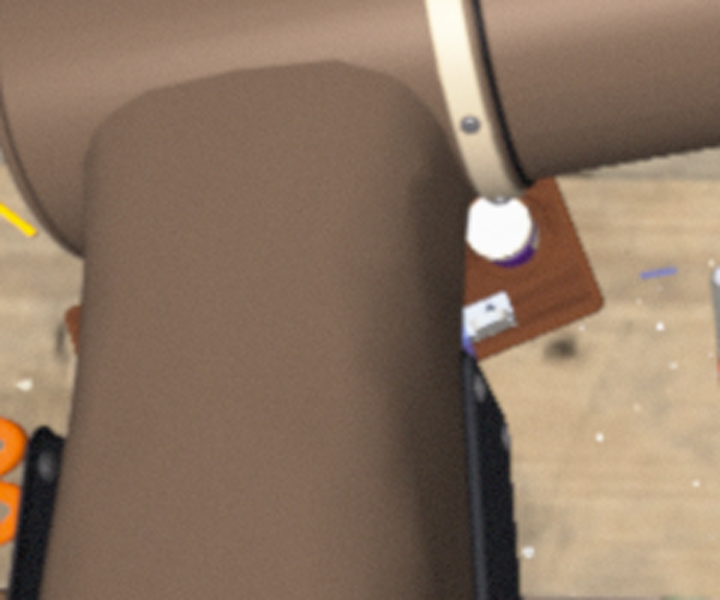

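View pics/top_f2.png

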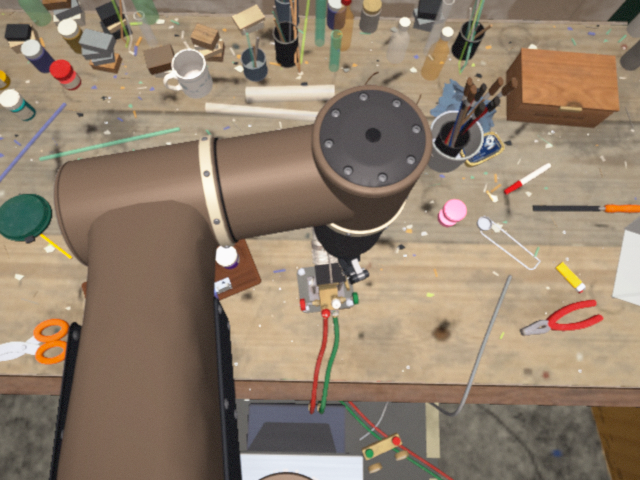

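{"name": "drive_tool", "arguments": {
  "targets": [
    [[0.35,0.15,0],[0,0,0]],
    [[0.7,0.3,0],[0,0,0]],
    [[1,0.45,0],[0,0,0]]
  ]
}}

```text
clock: 42.68
position: [0.5308, -0.1943, 0.2721]
orientation: [[0.421, -0.907, -0.002], [-0.907, -0.421, 0.0], [-0.001, 0.001, -1.0]]
wrist_force: [0.4, -0.3, -0.4]
finger_gap: 0.0663
```

{"name": "drive_tool", "arguments": {
  "targets": [
    [[0.35,0.15,0],[0,0,0]],
    [[0.7,0.3,0],[0,0,0]],
    [[1,0.45,0],[0,0,0]]
  ]
}}

```text
clock: 42.93
position: [0.5318, -0.3046, 0.2719]
orientation: [[0.419, -0.908, -0.002], [-0.908, -0.419, 0.001], [-0.001, 0.001, -1.0]]
wrist_force: [0.5, 0.5, -0.3]
finger_gap: 0.0663
```

{"name": "drive_tool", "arguments": {
  "targets": [
    [[0.35,0.15,0],[0,0,0]],
    [[0.7,0.3,0],[0,0,0]],
    [[1,0.45,0],[0,0,0]],
    [[1,0.45,0],[0,0,0]],
    [[1,0.45,0],[0,0,0]]
  ]
}}

```text
clock: 43.35
position: [0.5324, -0.4139, 0.2707]
orientation: [[0.417, -0.909, -0.003], [-0.909, -0.417, 0.002], [-0.003, 0.002, -1.0]]
wrist_force: [-0.2, -0.1, 0.5]
finger_gap: 0.066
```

```bash
python3 - <<'E'
from ov import *
im=imaging.read_camera("top"); cv2.imwrite("pics/top_f3.png",im)
a=cv2.resize(im[180:380,60:300],None,fx=3,fy=3,interpolation=cv2.INTER_CUBIC); cv2.imwrite("pics/top_f3z.png",a)
E
```

```text
(no output)
```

View pics/top_f3z.png

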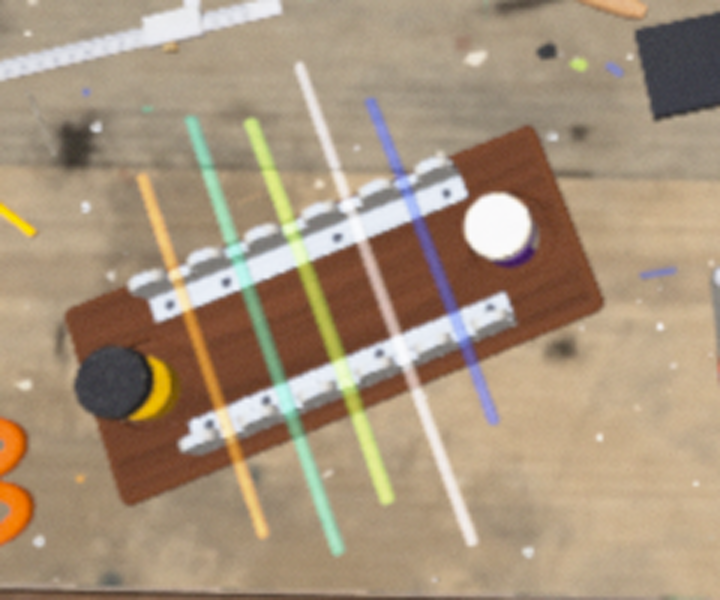

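View pics/top_f3.png

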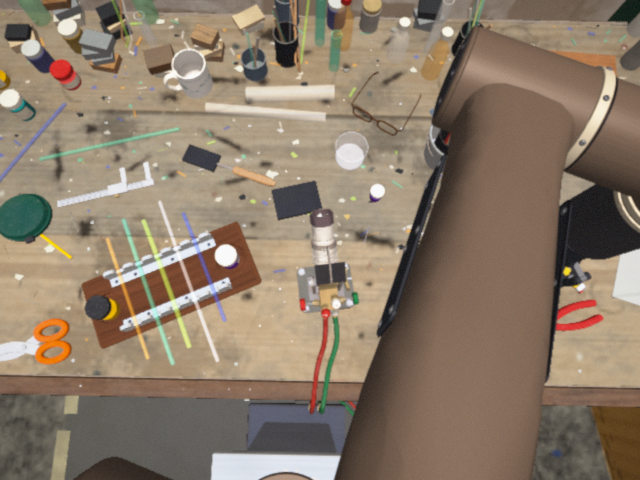

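```bash
python3 - <<'E'
from ov import *
c=cam("top"); t=lambda *p:np.array(p)/3.+[60,180]
a=np.radians(24.5);R=np.array([[np.cos(a),-np.sin(a)],[np.sin(a),np.cos(a)]])
loc=lambda P:(P[:,:2]-[.5056,.2756])@R*1000
for n,p,q in [("amber",(142,174),(264,536)),("jade",(191,118),(338,552)),("lime",(252,121),(387,501)),("clear",(299,65),(473,543)),("cobalt",(371,100),(493,422))]:
    L=loc(cast(c,np.array([t(*p),t(*q)]),.051)); print(n,L.mean(0),np.linalg.norm(L[0]-L[1]))
print("purple lid",loc(cast(c,[t(499,228)],.070)),"amber lid",loc(cast(c,[t(114,383)],.076)))
A=cv2.imread("pics/top0.png");B=cv2.imread("pics/top_f3.png"); d=cv2.absdiff(A,B).max(2)
print("marver diff",d[178:220,272:308].max())
s=manip.get_state(); print(s["clock"],s["qd"])
E
```

```text
amber [ 1.0057 88.8039] 284.898884376842
jade [-0.7888 43.3599] 342.91480009281725
lime [-1.3419  1.0501] 303.3284623897223
clear [-12.7235 -45.1893] 382.40002557277666
cobalt [ -0.2199 -86.9562] 261.6648429555701
purple lid [[  -5.1191 -142.7296]] amber lid [[ -3.9841 143.9527]]
marver diff 28
43.4 [ 0.0225 -0.0272 -0.0081  0.0025 -0.0012  0.0006]
```

```bash
python3 -c "
from rig import manip; print(manip.job_done())"
```

```text
the job is handed in; nothing more can be done
None
```

The job is finished and handed in at about 43 s of the 136 s allowed. I laid the lime, then the cobalt, then the amber rod, and after that stood the purple and then the amber jar in their recesses.

Last checks, all from the overhead camera:

| Item | Found at (rest frame) | Notch or recess |
|---|---|---|
| Lime rod | y = 1 mm, middle within about 1.5 mm of midway | 0 mm |
| Cobalt rod | y = -87 mm, middle within about 1.5 mm of midway | -88 mm, beside the clear rod |
| Amber rod | y = 89 mm, middle within about 1.5 mm of midway | 88 mm, beside the jade rod |
| Purple jar | y = -143 mm, x = -5 mm | y = -144 mm, x = 0, at the cobalt end |
| Amber jar | y = 144 mm, x = -4 mm | y = 144 mm, x = 0, at the amber end |

- **Rods:** All three measure close to their true lengths at notch height, so they are down in the notches.
- **Jars:** Both stand upright. The purple one has 10 mm of play in its recess and the amber one 8 mm.
- **Left alone:** The clear and jade rods and the graphite plate show no visible shift from the first picture. The clear rod's middle was already about 13 mm off midway, and I left it so.
- **Disagreements:** The wrist camera saw the board about 4% smaller than the stated size. I therefore centred each placement on the teeth and recess it could see.
- **Forces:** The wrist force readings stayed under about 7 N.

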